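Reset the thickness stop to a moulded bar

ROBOT

A 6-joint arm with a two-finger parallel gripper is mounted at the origin on a cart in front of the work surface, level with it; the furniture and walls round the work are solid. World frame = base frame: x ahead of the robot, y to its left, z up, the work surface at z = 0. Lengths are in m, angles in degrees, forces in N, time in s.
With the tool pointing down it reaches from about 0.35 to 0.875 m from the base axis. Payload 4.2 kg.
Tool frame: the origin (TCP) lies between the finger pads; the fingertips stand 14 mm ahead of it and the grasp point (between the pads) lies 5 mm behind it; x points along the fingers, y is the direction in which the jaws open and shut, and the axes are right-handed (so a half turn about x gives the same grasp; the last joint's range is limited). The gripper opens to 87 mm and grips with 3 to 60 N. Pads are 19 mm wide; open, the fingers measure 117 mm over their backs; the gripper's body (75 mm by 190 mm) begins 51 mm behind the grasp point.
Start: joints at [-56.459, 22.042, 0.453, 0, -68.411, -14.817], TCP at [0.201, -0.592, 0.2] pointing down, gripper open.
Joint ranges: [-179.83, 179.83], [-69.29, 118.12], [-61.27, 80.66], [-181.25, 117.63], [-171.15, -9.14], [-177.46, 177.46]. Speed limits (degrees/s): [159.86, 159.86, 180, 180, 180, 180].

INTERFACE

Orientations are given as a 3x3 rotation matrix whose columns are the frame's x, y, z axes.
In Python, from station import r, imaging, job gives the robot as it stands. The module is installed in compiled form; this text tells all that it offers.
- The arm moves only by the tool apply_moves, never from a script. Its arguments are lists of equal length, an entry for each row: "xyz": the shift along the tool's x, y, z in m, a list of three; "twist": the turn about the tool's x in degrees; "claw": the opening, from 0 (shut) to 1 (fully open). A call has 1 to 12 rows; each row shifts and turns the pose as measured when the row begins, along the tool's axes as they then stand; what a row does not reach is not made up. A row lasts 1/10 s, in which the tool goes at most 50 mm and 8.59 degrees, less where a joint would pass 70% of its speed; a pose out of reach is approached as far as the arm can. A call is refused whole if a number of a shift passes 0.05 or a number of a turn 8.59, either way. A call with a gripper value outside its range is refused whole. The fingers move at their own pace and stop on an object; the grip force is fixed at half the most. Time passes only in rows, so rows that do not move let the fingers close. It gives the time, the measured TCP pose, the force and the opening at its end, in the units of the state.
- r.sense(): the state, without advancing time (a new reading comes with each control period).
- imaging.capture(name): name is "side" or "top" or "wrist"; returns a dict with "pixels" (420x560x3 uint8, red, green, blue), "mtx" (3x3 intrinsics, pixels), "view" (4x4, takes a point from world to camera coordinates). Camera axes: x right, y down, z forward; pixel columns grow to the right and rows downward; lengths in m; the calibration is good to about 2 mm. The wrist camera is an equidistant fisheye: a pixel r from the principal point sees the ray r / f radians off the axis. A picture is of the moment at which its call begins. There is no depth.
- job.finish_job(): hands the job in, once; it reports no verdict.
Trained networks look in a picture, given as the dict that the camera call returned (one of the last four; its "shot" number tells which), for a name from the list of things; names that differ only in an ending like _2 or _b are one class to them, and where a whole thing is asked for, a point or a joint stands for the part that bears it (a point fixed in the world has none). Each returns a list of dicts, best first, with "p" (0 to 1); they miss things now and then, are a little off and sometimes report something else, mostly with a low value. They report only what shows in the picture. A call takes as long as a camera call.
- imaging.regions_of(query, picture): "mask" (420x560 bool, what is visible of it) and "centre" ([column, row] in pixels, amid what is visible of it).
The state is a dict: "time_s": time; "joints": joint angles; "joint_velocities": joint speeds; "effort": joint torques, N m; "tcp_pos": TCP position; "ee_rot": TCP orientation; "wrist_force": force on the tool from outside, world axes, zero at the start; "moment": the same for the moment, N m; "gripper_width": opening from 0.0 (shut) to 1.0 (fully open).
Only numpy, scipy, OpenCV 4.12 (cv2) and the standard library are available. Lean on these libraries where they do the work, as an engineer would, in place of code of your own. Each camera call takes 0.05 s, during which the arm holds its last target.

TASK

Set the thickness stop to the white bar that lies under it: loosen the lock nut by its handle, turn the adjuster's cross-bar head clockwise until the foot just bears on the bar without crushing it, then tighten the lock nut again, firmly but without straining it. Leave the bar in its place and the other things on the bench where they are.

Things in the scene. Friction and masses are not known exactly. Their poses are not given: they have to be found in the camera images.
- stop_stand: grey C-shaped steel thickness stop bolted to the worktop, base 135 x 110 x 14 mm, bracket top 100 mm above the worktop; origin on the worktop straight below the vertical screw axis (so the axis stands at its x, y), +x towards its column, z up. It never moves.
- lock_nut: steel hex lock nut round the screw, 100 to 116 mm above the worktop, with a radial handle rod 9 mm thick, 108 mm up. Origin on the screw axis at worktop level, z up. At zero yaw relative to the stand the handle points 2.64 rad anticlockwise of the stand's +x; it turns from 0 to +1.2 rad, anticlockwise from above loosens. Starts tight at 0.16 to 0.27 rad, is free about 0.08 rad on, stays where left
- nut_grip (a point): middle of the black grip standing at the handle's end: 14 mm diameter, 103 to 139 mm up (this point 122), 80 mm from the screw axis. A slow push here square to the handle takes 6 to 7 N, 2 to 3 N more at 0.1 m/s; as the nut comes tight it rises about 1.3 N per mm. 10 N tightens it just enough, 13 to 18 N is right, over 24 N strains it (judge while moving: at rest the push fades)
- stop_screw: adjuster screw, turns about the vertical axis, does not rise; origin on the axis at worktop level, z up, x along its cross-bar head. Clockwise from above drives the foot down 4 mm per rad. Free it takes 0.06 N m, with the nut tight it is held fast. It needs 0.6 to 1.6 rad to reach the bar; then the moment rises 0.004 N m per N of foot force. Let go, it springs back to 15 N or less on the foot
- screw_head (a point): middle of the cross-bar head of the adjuster screw, a steel bar 52 x 14 x 26 mm (length along x of this frame, gripped across its 14 mm along y) on the screw axis; 170 mm above the worktop, its top at 183 mm, its underside at 157 mm with a 24 mm collar below it
- stop_foot: the stop's foot below the bracket on the screw axis: steel rod 12 mm thick with a 16 mm disc at its lower end; slides up and down, does not turn; +z up. Pressed on the bar its force rises by about 9 N per 0.1 rad of screw; over 40 N crushes the bar
- foot_face (a point): centre of the foot's lower face, which starts about 3 to 6 mm above the bar
- bar: white moulded tensile bar, 20 x 150 x 12 mm, lying in the shallow channel under the foot, crosswise to the column; origin at the centre of its underside, 20 mm above the worktop; its top is 32 mm above the worktop
- clamp_pad: hidden pad in the bracket that the nut presses on the screw to lock it. The clamped part of the screw is slightly out of round, so after the screw has been turned the nut comes tight 0.02 to 0.15 rad farther clockwise than before: feel for it
- spare_bar: black tensile bar 20 x 150 x 8 mm in front of the stop, bystander
- timer: bench timer 62 x 62 x 19 mm, bystander
- hex_key: bent hex key 30 x 92 x 4 mm, bystander
- spanner: open spanner 32 x 206 x 6 mm, bystander
- calliper: calliper 71 x 200 x 12 mm, bystander
- white_case: white case 102 x 130 x 34 mm, bystander
- weight: turned weight, 54 mm diameter, 56 mm high, bystander
- plunger: piston rod 18 x 178 mm, bystander

How it is judged (in metres and radians):
On the way, in this order (a step that is already met when the one before it is completed fails the run):
1. the lock nut is loosened: its pad no longer bears on the screw (contact force between clamp_pad and stop_screw below 1 N and contact force between stop_foot and bar below 0.5 N), for 0.2 s.
2. with the nut loose, the screw is turned down until the foot bears on the bar (contact force between clamp_pad and stop_screw below 1 N and contact force between stop_foot and bar above 1 N), for 0.2 s.
At the end, for the whole second after the job is handed in: The lock nut is tight (its pad presses on the screw with more than 18 N, which a push of about 10 N at the grip gives), the foot bears on the bar with 1 to 40 N, the bar lies still within 10 mm of where it started, and the nut is at rest (contact force between clamp_pad and stop_screw above 18 N and contact force between stop_foot and bar between 1 and 40 N and distance of bar from where it was at the start of the episode below 0.01 m and linear speed of bar below 0.01 m/s and angular speed of lock_nut below 0.05 rad/s); the robot touches nothing.
It fails at once if the foot crushes the bar (more than 40 N) (contact force between stop_foot and bar above 40 N).
It fails at once if the lock nut or its handle is pushed with more than 24 N (contact force between anything else and lock_nut above 24 N).
It fails at once if another thing on the bench is moved by more than 30 mm (distance of any of spare_bar, timer, hex_key, spanner, calliper, white_case, weight, plunger from where it was at the start of the episode above 0.03 m).
It also fails if it takes over 72 s, if anything falls off the work surface, if the arm or the gripper's body presses on something with over 40 N, if the wrist force passes 120 N, or if a joint passes its speed limit or range.

## Working session

There is one attempt and no reset: what is moved stays moved. The work goes in short steps, Python scripts to look and compute and a tool call to move; the robot and the scene stay as the last step left them, time stands still between calls to the robot, and variables do not carry over. Pictures are saved under pics/ and viewed, and the job is handed in when it is done.

Besides the shell and the picture viewer there is one more tool, called by a JSON object that holds its "name" and its "arguments". apply_moves: Moves the arm, as the interface text tells. Its arguments: {"type":"object","properties":{"xyz":{"type":"array","items":{"type":"array","items":{"type":"number"}}},"twist":{"type":"array","items":{"type":"number"}},"claw":{"type":"array","items":{"type":"number"}}},"required":["xyz","twist","claw"]}

```bash
ls; mkdir -p pics; cat > h.py <<'E'
import numpy as np, cv2
from station import r, imaging, job
def snap(name,fn):
    c=imaging.capture(name); cv2.imwrite('pics/'+fn,c['pixels'][:,:,::-1]); return c
E
python3 - <<'E'
from h import *
s=r.sense()
print({k:np.round(v,3).tolist() for k,v in s.items()})
for n in ('side','top','wrist'):
    c=snap(n,n+'0.png'); print(n,c['mtx'].round(1).tolist(),c['view'].round(3).tolist())
    for q in ('stop_stand','nut_grip','screw_head','stop_foot','bar','lock_nut'):
        for d in imaging.regions_of(q,c)[:2]: print(q,round(d['p'],2),np.round(d['centre'],1),d['mask'].sum())
E
```

```text
pics
{'time_s': 0.0, 'joints': [-56.459, 22.092, 0.381, -0.029, -68.413, -14.819], 'joint_velocities': [0.005, 0.012, 0.055, 0.011, -0.023, -0.009], 'effort': [-0.0, -39.066, 18.741, 4.22, 0.011, -0.0], 'tcp_pos': [0.2, -0.591, 0.199], 'ee_rot': [[-0.001, -0.321, 0.947], [0.002, 0.947, 0.321], [-1.0, 0.002, -0.0]], 'wrist_force': [0.31, -0.428, -0.284], 'moment': [0.006, 0.04, 0.021], 'gripper_width': 0.998}
side [[503.1, 0.0, 283.2], [0.0, 503.1, 207.7], [0.0, 0.0, 1.0]] [[0.964, -0.265, 0.012, -0.521], [-0.149, -0.58, -0.801, 0.185], [0.22, 0.77, -0.599, 1.409], [0.0, 0.0, 0.0, 1.0]]
stop_stand 0.86 [291.6 232.3] 1389
nut_grip 0.71 [257.7 347.5] 455
top [[427.2, 0.0, 275.2], [0.0, 427.2, 211.7], [0.0, 0.0, 1.0]] [[0.004, -1.0, 0.031, -0.009], [-0.989, -0.009, -0.151, 0.53], [0.151, -0.03, -0.988, 1.306], [0.0, 0.0, 0.0, 1.0]]
stop_stand 0.84 [265.4 203.7] 1405
stop_stand 0.36 [268.2 237.1] 201
screw_head 0.48 [265.3 204.7] 102
bar 0.75 [257.3 213.3] 197
lock_nut 0.66 [263.6 223.5] 95
wrist [[325.2, 0.0, 277.3], [0.0, 325.2, 204.0], [0.0, 0.0, 1.0]] [[-0.321, 0.947, -0.0, 0.625], [0.905, 0.306, 0.296, -0.036], [0.281, 0.095, -0.955, 0.391], [0.0, 0.0, 0.0, 1.0]]
stop_stand 0.51 [536.1 412.8] 81
```

View pics/top0.png

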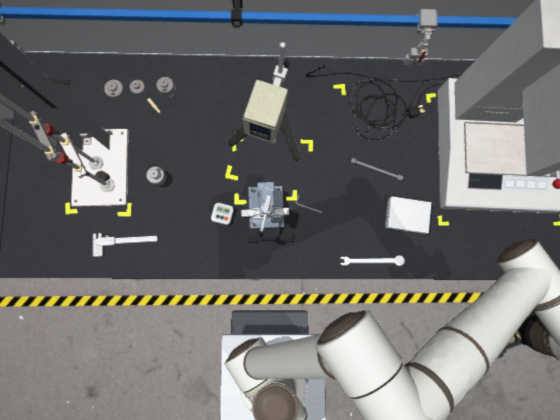

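View pics/side0.png

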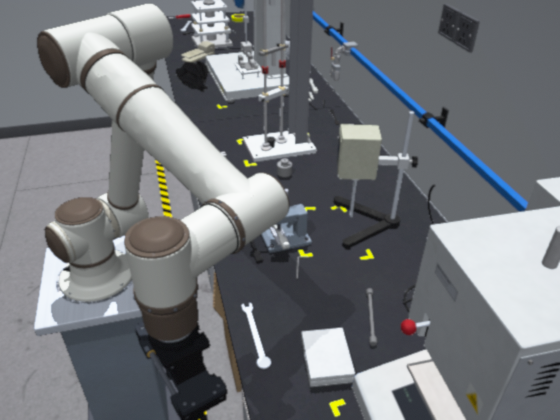

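```bash
python3 - <<'E'
import cv2
a=cv2.imread('pics/top0.png')[165:265,210:320]; b=cv2.imread('pics/side0.png')[170:310,230:350]
cv2.imwrite('pics/topz.png',cv2.resize(a,None,fx=6,fy=6,interpolation=cv2.INTER_CUBIC))
cv2.imwrite('pics/sidez.png',cv2.resize(b,None,fx=4,fy=4,interpolation=cv2.INTER_CUBIC))
E
```

```text
(no output)
```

View pics/topz.png

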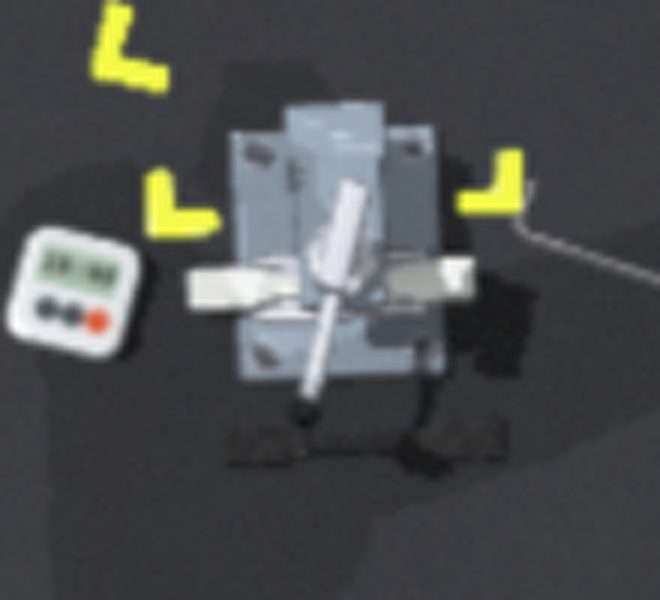

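View pics/sidez.png

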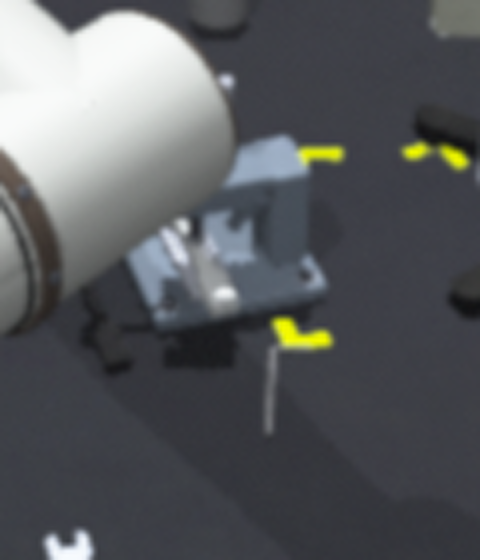

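```bash
cat >> h.py <<'E'
def ray(c,u,v,z,fish=False):
    K=c['mtx'];V=c['view'];R=V[:3,:3];t=V[:3,3];o=-R.T@t
    x=(u-K[0,2])/K[0,0];y=(v-K[1,2])/K[1,1]
    if fish:
        th=np.hypot(x,y); d=np.array([x/th*np.sin(th),y/th*np.sin(th),np.cos(th)])
    else: d=np.array([x,y,1.])
    d=R.T@d; return o+d*(z-o[2])/d[2]
def proj(c,p,fish=False):
    K=c['mtx'];V=c['view'];q=V[:3,:3]@np.array(p)+V[:3,3]
    if fish:
        rr=np.hypot(q[0],q[1]);th=np.arctan2(rr,q[2]);return np.array([K[0,2]+K[0,0]*th*q[0]/rr,K[1,2]+K[1,1]*th*q[1]/rr])
    return np.array([K[0,2]+K[0,0]*q[0]/q[2],K[1,2]+K[1,1]*q[1]/q[2]])
E
python3 - <<'E'
from h import *
c=imaging.capture('top')
f=lambda a,b,z:ray(c,210+a/6,165+b/6,z).round(4)
print('head',f(343,238,.183),f(352,185,.183),f(335,290,.183))
print('grip',f(305,408,.13))
print('handle',f(328,300,.112),f(310,390,.112))
for p in [(232,132),(435,127),(443,377),(240,380)]: print('base',f(*p,.014))
print('bar',f(187,290,.032),f(475,278,.032))
print('timer', f(75,290,.019)); print('spare',f(225,450,.008),f(505,440,.008))
E
```

```text
head [0.5277 0.0211 0.183 ] [0.5531 0.017  0.183 ] [0.503  0.0247 0.183 ]
grip [0.4528 0.0384 0.13  ]
handle [0.5085 0.0275 0.112 ] [0.4636 0.0361 0.112 ]
base [0.6138 0.0795 0.014 ]
base [ 0.6177 -0.0301  0.014 ]
base [ 0.4818 -0.0345  0.014 ]
base [0.4793 0.0735 0.014 ]
bar [0.5248 0.1014 0.032 ] [ 0.5325 -0.0505  0.032 ]
timer [0.5262 0.1615 0.019 ]
spare [0.4425 0.0811 0.008 ] [ 0.4489 -0.068   0.008 ]
```

{"name": "apply_moves", "arguments": {"xyz": [[-0.008,0.035,0.031],[-0.008,0.035,0.031],[-0.008,0.035,0.031],[-0.008,0.035,0.031],[-0.008,0.035,0.031],[-0.008,0.035,0.031],[-0.008,0.035,0.031],[-0.008,0.035,0.031],[0,0.035,0.031],[0,0.035,0.031],[0,0.035,0.031],[0,0.035,0.031]], "twist": [0,0,0,0,0,0,0,0,0,0,0,0], "claw": [0.45,0.45,0.45,0.45,0.45,0.45,0.45,0.45,0.45,0.45,0.45,0.45]}}

```text
time_s: 2.3
tcp_pos: [0.4254, -0.0612, 0.2675]
ee_rot: [[0.009, -0.311, 0.95], [0.001, 0.95, 0.311], [-1.0, -0.001, 0.009]]
wrist_force: [0.9, -0.6, -0.2]
gripper_width: 0.452
```

{"name": "apply_moves", "arguments": {"xyz": [[0,0,0],[0,0,0],[0,0,0],[0,0,0],[0,0,0],[0,0,0],[0,0,0],[0,0,0],[0,0,0],[0,0,0],[0,0,0],[0,0,0]], "twist": [-8.5,-8.5,-8.5,-8.5,-8.5,-8.5,-8.5,-8.5,-8.5,-8.5,-8.5,-8.5], "claw": [0.45,0.45,0.45,0.45,0.45,0.45,0.45,0.45,0.45,0.45,0.45,0.45]}}

```text
time_s: 3.5
tcp_pos: [0.4273, -0.0539, 0.2694]
ee_rot: [[0.014, -0.852, -0.523], [0.003, -0.523, 0.852], [-1.0, -0.014, -0.005]]
wrist_force: [-0.2, -0.6, -0.1]
gripper_width: 0.449
```

```bash
cat > st.py <<'E'
from h import *
s=r.sense(); R=s['ee_rot'];R=np.array(R)
print('t',s['time_s'],'tcp',np.round(s['tcp_pos'],4),'yawY',np.degrees(np.arctan2(R[1,1],R[0,1])).round(2),'tilt',R[:,0].round(3),'j',np.round(s['joints'],1),'F',np.round(s['wrist_force'],2),'M',np.round(s['moment'],2),'w',round(s['gripper_width'],3))
E
python3 st.py
```

```text
t 3.5 tcp [ 0.4273 -0.0539  0.2694] yawY -148.47 tilt [ 0.014  0.003 -1.   ] j [ 14.6  -0.7 -18.2   0.  -71.7  16.9] F [-0.18 -0.57 -0.12] M [-0.08  0.16  0.07] w 0.449
```

{"name": "apply_moves", "arguments": {"xyz": [[0,0,0],[0,0,0],[0,0,0],[0,0,0],[0,0,0],[0,0,0],[0,0,0]], "twist": [-8,-8,-8,-8,-8,-6,0], "claw": [0.45,0.45,0.45,0.45,0.45,0.45,0.45]}}

```text
time_s: 4.2
tcp_pos: [0.4268, -0.0541, 0.2706]
ee_rot: [[0.017, -0.181, -0.983], [0.004, -0.983, 0.181], [-1.0, -0.007, -0.016]]
wrist_force: [0.6, 0.2, -0.7]
gripper_width: 0.446
```

```bash
python3 st.py; python3 - <<'E'
from h import *
c=snap('wrist','w1.png'); V=c['view'];print('cam',-V[:3,:3].T@V[:3,3])
print('pred head',proj(c,[.528,.0215,.183],1),'grip',proj(c,[.4528,.0384,.139],1))
for q in ('nut_grip','screw_head','stop_stand','lock_nut'):
    for d in imaging.regions_of(q,c)[:2]: print(q,round(d['p'],2),np.round(d['centre'],1),d['mask'].sum())
E
```

```text
t 4.2 tcp [ 0.4268 -0.0541  0.2706] yawY -100.45 tilt [ 0.017  0.004 -1.   ] j [ 14.6  -0.9 -18.2   0.  -71.7  64.9] F [ 0.65  0.2  -0.72] M [-0.06  0.15 -0.06] w 0.446
cam [ 0.50425997 -0.0692004   0.45705751]
pred head [170.89804737 106.85697909] grip [185.67890829 182.4821092 ]
nut_grip 0.79 [192.6 133.3] 1130
screw_head 0.95 [176.2 106.5] 1444
stop_stand 0.95 [197.7  89.9] 8335
lock_nut 0.74 [189.5 134.8] 1206
```

View pics/w1.png

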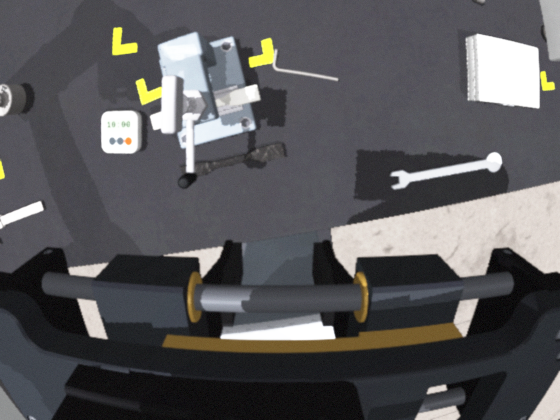

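{"name": "apply_moves", "arguments": {"xyz": [[0.02,-0.032,-0.003],[0.02,-0.032,-0.003],[0.02,-0.031,-0.003],[0,0,0],[0,0,0]], "twist": [0,0,0,0,0], "claw": [0.45,0.45,0.45,0.45,0.45]}}

```text
time_s: 4.95
tcp_pos: [0.4564, 0.0404, 0.2109]
ee_rot: [[0.021, -0.189, -0.982], [0.004, -0.982, 0.19], [-1.0, -0.008, -0.02]]
wrist_force: [-0.2, -0.1, 0.8]
gripper_width: 0.453
```

```bash
python3 st.py; python3 - <<'E'
from h import *
c=snap('wrist','w2.png'); V=c['view'];print('cam',-V[:3,:3].T@V[:3,3])
print('pred head',proj(c,[.528,.0215,.183],1),'grip',proj(c,[.4528,.0384,.139],1))
for q in ('nut_grip','screw_head','bar','lock_nut'):
    for d in imaging.regions_of(q,c)[:2]:
        print(q,round(d['p'],2),np.round(d['centre'],1),d['mask'].sum())
        if q=='screw_head' : print(cv2.minAreaRect(np.argwhere(d['mask'])[:,::-1].astype(np.float32)), ray(c,*d['centre'],.183,True))
a=c['pixels'][60:260,150:420,::-1]
cv2.imwrite('pics/w2z.png',cv2.resize(a,(800,593),interpolation=cv2.INTER_CUBIC))
E
```

```text
t 4.95 tcp [0.4564 0.0404 0.2109] yawY -100.92 tilt [ 0.021  0.004 -1.   ] j [ 25.7   4.3 -21.7   0.4 -62.8  53.2] F [-0.15 -0.13  0.75] M [-0.08  0.15 -0.02] w 0.453
cam [0.5329561  0.02469648 0.39764205]
pred head [285.91950494 119.21620178] grip [281.62854032 211.78791488]
nut_grip 0.78 [279.  181.1] 914
nut_grip 0.37 [282.4 116.1] 1753
screw_head 0.89 [282.  117.2] 1754
((280.5, 115.0), (76.0, 31.0), 90.0) [0.52978324 0.02376373 0.183     ]
bar 0.85 [253.7 119.4] 1255
lock_nut 0.87 [276.6 174.4] 1060
```

View pics/w2.png

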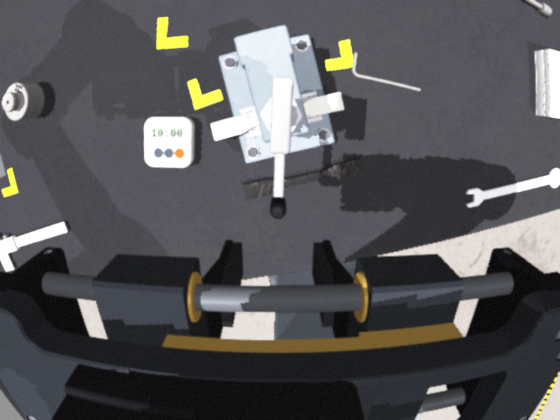

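View pics/w2z.png

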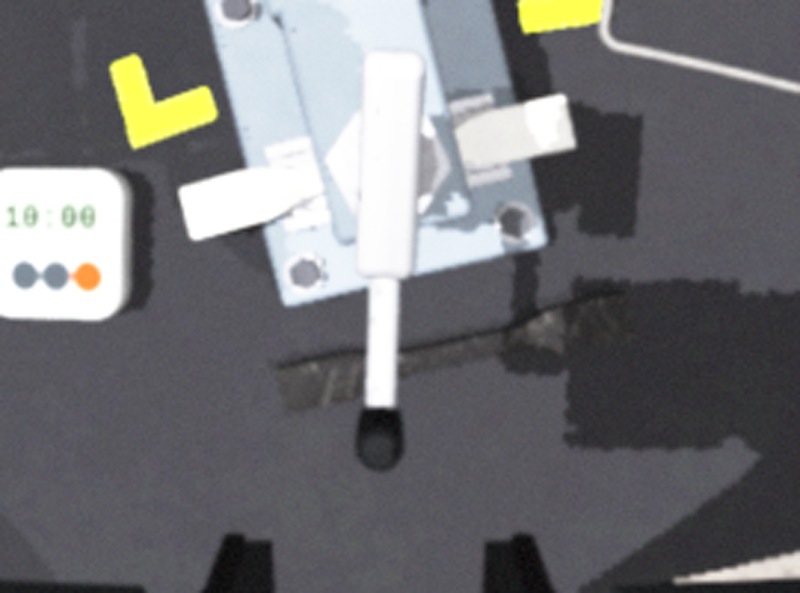

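```bash
python3 - <<'E'
from h import *
c=imaging.capture('wrist')
z=lambda a,b,h:ray(c,150+a*.3375,60+b*.3371,h,True)
print('grip',z(380,448,.139)); a=z(394,55,.183);b=z(389,270,.183);print('head',a,b,(a+b)/2,np.degrees(np.arctan2(*(a-b)[1::-1])),np.linalg.norm(a-b))
e=z(396,55,.183);f=z(388,270,.183);print(np.degrees(np.arctan2(*(e-f)[1::-1])))
for p in ((183,215),(575,122)): print('bar',z(*p,.032))
E
```

```text
grip [0.4539698  0.04030977 0.139     ]
head [0.55500757 0.01725963 0.183     ] [0.50785167 0.02751898 0.183     ] [0.53142962 0.0223893  0.183     ] -12.274134656186705 0.04825902788553503
-13.060994545094758
bar [0.52731142 0.10368361 0.032     ]
bar [ 0.53393652 -0.04989015  0.032     ]
```

{"name": "apply_moves", "arguments": {"xyz": [[0.027,0,0.001],[0.027,0,0.001],[0.027,0,0.001],[0,0,0],[0,0,0]], "twist": [0,0,0,0,0], "claw": [0.45,0.45,0.45,0.45,0.45]}}

```text
time_s: 5.75
tcp_pos: [0.4584, 0.0391, 0.133]
ee_rot: [[0.033, -0.195, -0.98], [0.008, -0.981, 0.195], [-0.999, -0.014, -0.031]]
wrist_force: [0.5, 0.2, 0.5]
gripper_width: 0.452
```

```bash
python3 st.py; python3 - <<'E'
from h import *
c=snap('wrist','w3.png')
E
```

```text
t 5.75 tcp [0.4584 0.0391 0.133 ] yawY -101.24 tilt [ 0.033  0.008 -0.999] j [ 25.5   8.7 -29.1   0.5 -50.4  52.9] F [0.55 0.18 0.53] M [-0.05  0.19 -0.04] w 0.452
```

View pics/w3.png

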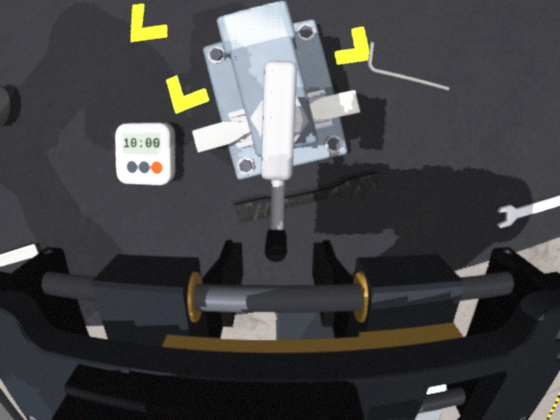

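{"name": "apply_moves", "arguments": {"xyz": [[0,0.003,0.005],[0,0.004,0],[0,0.003,0],[0,0.002,0],[0,0.002,0]], "twist": [0,0,0,0,0], "claw": [0.45,0.45,0.45,0.45,0.45]}}

```text
time_s: 6.3
tcp_pos: [0.4525, 0.0262, 0.1371]
ee_rot: [[0.042, -0.195, -0.98], [0.012, -0.981, 0.195], [-0.999, -0.019, -0.038]]
wrist_force: [-0.0, 0.6, 0.9]
gripper_width: 0.451
```

{"name": "apply_moves", "arguments": {"xyz": [[0,0.002,0],[0,0.002,0]], "twist": [0,0], "claw": [0.45,0.45]}}

```text
time_s: 6.5
tcp_pos: [0.4518, 0.0219, 0.1372]
ee_rot: [[0.042, -0.195, -0.98], [0.012, -0.981, 0.195], [-0.999, -0.02, -0.039]]
wrist_force: [0.0, -0.8, -0.2]
gripper_width: 0.45
```

{"name": "apply_moves", "arguments": {"xyz": [[0,0.002,0],[0,0.002,0]], "twist": [0,0], "claw": [0.45,0.45]}}

```text
time_s: 6.7
tcp_pos: [0.451, 0.0176, 0.137]
ee_rot: [[0.042, -0.195, -0.98], [0.012, -0.981, 0.196], [-0.999, -0.02, -0.039]]
wrist_force: [-0.2, -0.9, 0.6]
gripper_width: 0.451
```

```bash
python3 st.py; python3 - <<'E'
from h import *
c=snap('wrist','w4.png')
E
```

```text
t 6.7 tcp [0.451  0.0176 0.137 ] yawY -101.24 tilt [ 0.042  0.012 -0.999] j [ 23.2   7.2 -30.1   0.4 -50.2  55.2] F [-0.23 -0.89  0.61] M [-0.06  0.28 -0.03] w 0.451
```

View pics/w4.png

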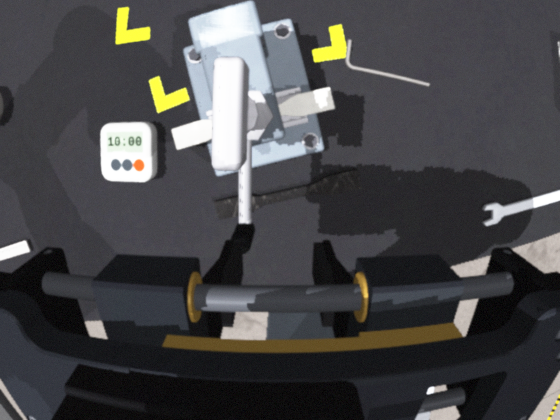

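```bash
python3 - <<'E'
from h import *
c=imaging.capture('wrist');s=r.sense();R=np.array(s['ee_rot']);t=np.array(s['tcp_pos'])
g=np.array([.4537,.0402,0])
for z in (.139,.103):print('grip',z,proj(c,[*g[:2],z],1))
print('handle base',proj(c,[.509,.027,.112],1),'head',proj(c,[.53,.0225,.183],1))
for x in (.014,0): 
  for y in (-.0195,.0195):
    print('tip',x,y,[proj(c,t+R@[x,y,z],1).round(0) for z in(-.0095,.0095)], t+R@[x,y,0])
cv2.imwrite('pics/w4z.png',cv2.resize(c['pixels'][130:290,150:370,::-1],(800,582),interpolation=cv2.INTER_CUBIC))
E
```

```text
grip 0.139 [240.9950376  244.77787415]
grip 0.103 [247.15181648 226.04427071]
handle base [247.07725754 148.46323204] head [229.31840533 114.8128448 ]
tip 0.014 -0.0195 [array([248., 219.]), array([249., 246.])] [0.45525456 0.03685744 0.12337827]
tip 0.014 0.0195 [array([308., 219.]), array([307., 246.])] [ 0.44764303 -0.00138507  0.12261996]
tip 0 -0.0195 [array([246., 227.]), array([247., 255.])] [0.45467258 0.03669592 0.13736523]
tip 0 0.0195 [array([310., 227.]), array([308., 255.])] [ 0.44706104 -0.00154659  0.13660692]
```

View pics/w4z.png

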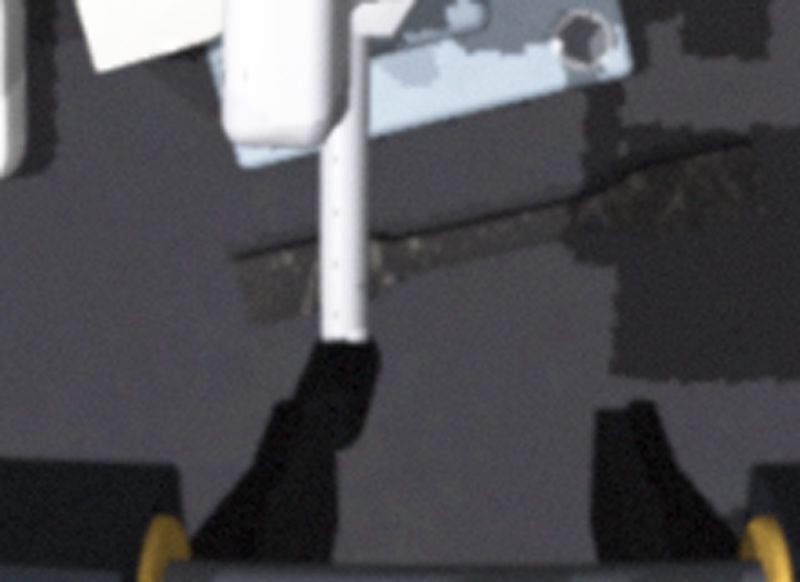

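View pics/wrist0.png

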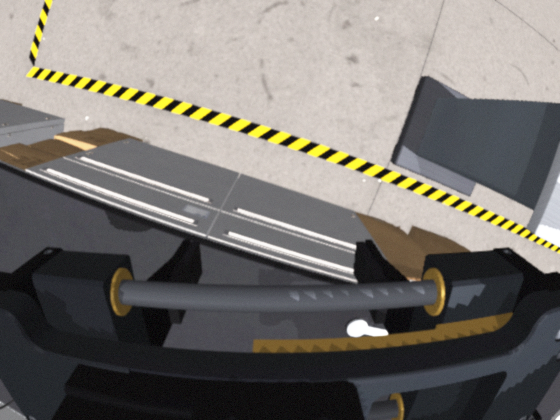

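```bash
python3 - <<'E'
from h import *
c=imaging.capture('wrist');s=r.sense();R=np.array(s['ee_rot']);t=np.array(s['tcp_pos'])
V=c['view'];print('cam in tool',R.T@(-V[:3,:3].T@V[:3,3]-t)); print('cam axes in tool',(R.T@V[:3,:3].T).round(3))
for w in (.0435,.0195):
  for x in (.014,0,-.02,-.04,-.06): print(w,x,[proj(c,t+R@[x,w,z],1).round(0) for z in(-.0095,0,.0095)])
E
```

```text
cam in tool [-0.18508694 -0.00033215 -0.08181908]
cam axes in tool [[-0.    -0.296  0.955]
 [ 1.    -0.001  0.   ]
 [ 0.     0.955  0.296]]
0.0435 0.014 [array([344., 219.]), array([343., 233.]), array([342., 245.])]
0.0435 0 [array([348., 227.]), array([347., 241.]), array([346., 254.])]
0.0435 -0.02 [array([355., 240.]), array([353., 255.]), array([352., 269.])]
0.0435 -0.04 [array([363., 255.]), array([361., 272.]), array([360., 287.])]
0.0435 -0.06 [array([374., 274.]), array([371., 292.]), array([369., 308.])]
0.0195 0.014 [array([308., 219.]), array([307., 233.]), array([307., 246.])]
0.0195 0 [array([310., 227.]), array([309., 241.]), array([308., 255.])]
0.0195 -0.02 [array([313., 240.]), array([312., 256.]), array([311., 270.])]
0.0195 -0.04 [array([317., 256.]), array([316., 273.]), array([315., 288.])]
0.0195 -0.06 [array([322., 276.]), array([321., 294.]), array([319., 311.])]
```

{"name": "apply_moves", "arguments": {"xyz": [[0,-0.01,0],[0,-0.01,0],[0.008,0,0],[0.009,0,0],[0,0,0]], "twist": [0,0,0,0,0], "claw": [0.45,0.45,0.45,0.45,0.45]}}

```text
time_s: 7.35
tcp_pos: [0.4561, 0.0401, 0.1189]
ee_rot: [[0.042, -0.194, -0.98], [0.012, -0.981, 0.195], [-0.999, -0.02, -0.039]]
wrist_force: [0.0, -0.8, -0.8]
gripper_width: 0.458
```

```bash
python3 st.py; python3 - <<'E'
from h import *
c=snap('wrist','w5.png')
cv2.imwrite('pics/w5z.png',cv2.resize(c['pixels'][130:290,150:370,::-1],(800,582),interpolation=cv2.INTER_CUBIC))
c=snap('side','s5.png')
cv2.imwrite('pics/s5z.png',cv2.resize(c['pixels'][150:310,190:370,::-1],(675,600),interpolation=cv2.INTER_CUBIC))
E
```

```text
t 7.35 tcp [0.4561 0.0401 0.1189] yawY -101.18 tilt [ 0.042  0.012 -0.999] j [ 25.8   9.2 -30.9   0.6 -47.5  52.6] F [ 0.01 -0.8  -0.76] M [-0.13  0.28  0.01] w 0.458
```

View pics/w5z.png

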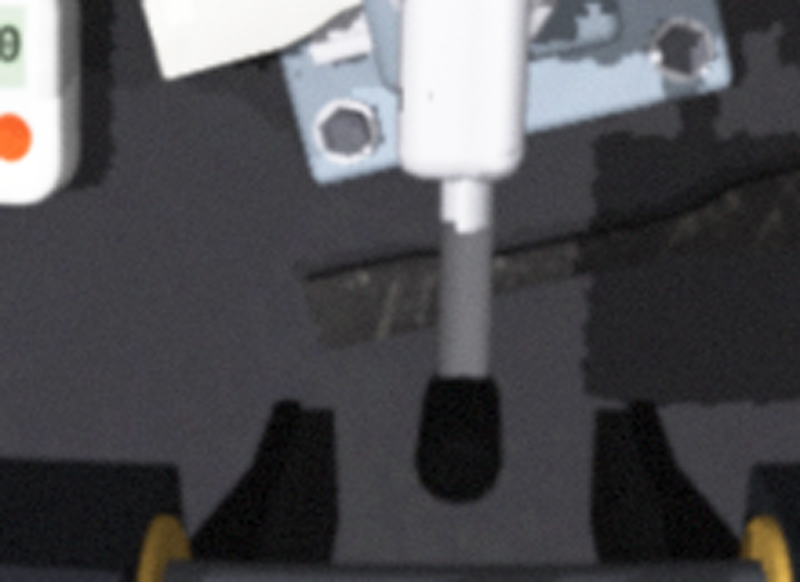

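View pics/s5z.png

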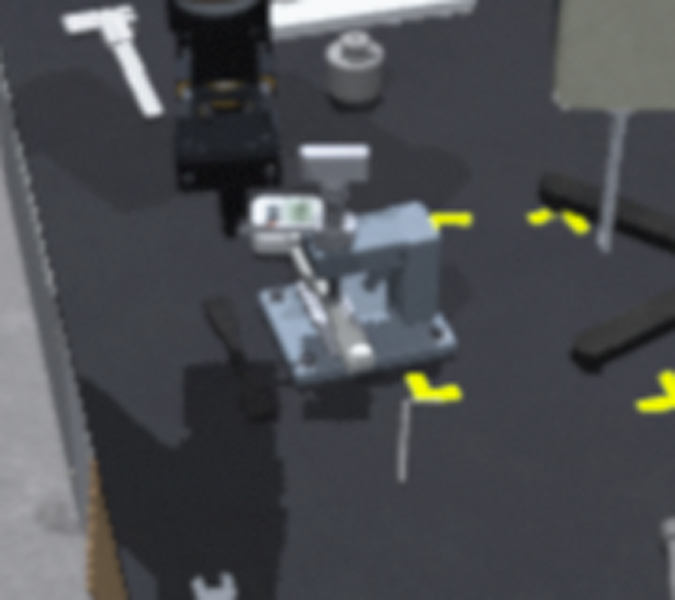

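```bash
python3 - <<'E'
from h import *
c=imaging.capture('side');s=r.sense();R=np.array(s['ee_rot']);t=np.array(s['tcp_pos'])
f=lambda p:((proj(c,p)-[190,150])*3.75).round(0)
for x in (.014,0,-.02,-.04): print(x,[f(t+R@[x,.03,z]) for z in (-.0095,.0095)],[f(t+R@[x,-.03,z]) for z in (-.0095,.0095)])
print('grip',f([.4537,.0402,.139]),f([.4537,.0402,.103]),'head',f([.53,.0225,.183]))
E
```

```text
0.014 [array([249., 250.]), array([224., 252.])] [array([247., 203.]), array([223., 204.])]
0 [array([248., 236.]), array([223., 238.])] [array([246., 189.]), array([222., 190.])]
-0.02 [array([246., 216.]), array([221., 217.])] [array([244., 169.]), array([220., 170.])]
-0.04 [array([245., 195.]), array([219., 196.])] [array([242., 148.]), array([218., 149.])]
grip [230. 194.] [231. 231.] head [331. 146.]
```

{"name": "apply_moves", "arguments": {"xyz": [[0.006,0,0.003],[0.005,0,0],[0,0,0]], "twist": [0,0,0], "claw": [0.45,0.45,0.45]}}

```text
time_s: 7.8
tcp_pos: [0.4546, 0.0406, 0.1087]
ee_rot: [[0.045, -0.195, -0.98], [0.013, -0.981, 0.195], [-0.999, -0.022, -0.042]]
wrist_force: [0.1, -0.7, -0.3]
gripper_width: 0.446
```

{"name": "apply_moves", "arguments": {"xyz": [[0,0.003,0],[0,0.003,0],[0,0.002,0],[0,0.002,0]], "twist": [0,0,0,0], "claw": [0.45,0.45,0.45,0.45]}}

```text
time_s: 8.2
tcp_pos: [0.4526, 0.03, 0.1086]
ee_rot: [[0.046, -0.195, -0.98], [0.013, -0.981, 0.195], [-0.999, -0.022, -0.042]]
wrist_force: [0.3, -0.6, 0.0]
gripper_width: 0.449
```

{"name": "apply_moves", "arguments": {"xyz": [[0,0.002,0],[0,0.002,0]], "twist": [0,0], "claw": [0.45,0.45]}}

```text
time_s: 8.4
tcp_pos: [0.452, 0.0268, 0.1086]
ee_rot: [[0.047, -0.195, -0.98], [0.015, -0.98, 0.196], [-0.999, -0.024, -0.043]]
wrist_force: [-2.1, 6.0, -0.6]
gripper_width: 0.451
```

{"name": "apply_moves", "arguments": {"xyz": [[0,0.002,0]], "twist": [0], "claw": [0.45]}}

```text
time_s: 8.5
tcp_pos: [0.4518, 0.0258, 0.1086]
ee_rot: [[0.048, -0.196, -0.98], [0.018, -0.98, 0.197], [-0.999, -0.027, -0.043]]
wrist_force: [-2.0, 7.0, 0.2]
gripper_width: 0.449
```

{"name": "apply_moves", "arguments": {"xyz": [[0,0.003,0]], "twist": [0], "claw": [0.45]}}

```text
time_s: 8.6
tcp_pos: [0.4514, 0.0242, 0.1085]
ee_rot: [[0.049, -0.196, -0.979], [0.02, -0.98, 0.197], [-0.999, -0.03, -0.044]]
wrist_force: [-2.8, 6.7, 0.1]
gripper_width: 0.448
```

{"name": "apply_moves", "arguments": {"xyz": [[0,0.004,0]], "twist": [0], "claw": [0.45]}}

```text
time_s: 8.7
tcp_pos: [0.4508, 0.0217, 0.1084]
ee_rot: [[0.05, -0.196, -0.979], [0.023, -0.98, 0.197], [-0.998, -0.032, -0.044]]
wrist_force: [-2.1, 7.6, 0.4]
gripper_width: 0.452
```

{"name": "apply_moves", "arguments": {"xyz": [[0,0.004,0],[0,0.004,0],[0,0.004,0]], "twist": [0,0,0], "claw": [0.45,0.45,0.45]}}

```text
time_s: 9.0
tcp_pos: [0.4496, 0.0141, 0.1083]
ee_rot: [[0.054, -0.195, -0.979], [0.032, -0.98, 0.197], [-0.998, -0.041, -0.047]]
wrist_force: [-0.9, 7.6, -0.3]
gripper_width: 0.451
```

{"name": "apply_moves", "arguments": {"xyz": [[0,0.004,0],[0,0.004,0],[0,0.004,0]], "twist": [0,0,0], "claw": [0.45,0.45,0.45]}}

```text
time_s: 9.3
tcp_pos: [0.4491, 0.0066, 0.1081]
ee_rot: [[0.06, -0.195, -0.979], [0.04, -0.98, 0.197], [-0.997, -0.051, -0.051]]
wrist_force: [-0.3, 6.8, -1.5]
gripper_width: 0.452
```

{"name": "apply_moves", "arguments": {"xyz": [[0,-0.007,0],[0,-0.006,0],[-0.025,0,0],[-0.03,0,0],[-0.03,0,0],[-0.03,0,0],[0,0,0]], "twist": [0,0,0,0,0,0,0], "claw": [0.45,0.45,0.45,0.45,0.45,0.45,0.45]}}

```text
time_s: 10.0
tcp_pos: [0.4445, 0.0154, 0.2275]
ee_rot: [[0.056, -0.193, -0.98], [0.034, -0.98, 0.196], [-0.998, -0.045, -0.048]]
wrist_force: [-0.5, 0.5, 1.1]
gripper_width: 0.448
```

```bash
python3 st.py; python3 - <<'E'
from h import *
c=snap('wrist','w6.png'); s=r.sense();R=np.array(s['ee_rot']);t=np.array(s['tcp_pos'])
print('pred head',proj(c,[.53,.0225,.183],1))
d=imaging.regions_of('screw_head',c)
print([(x['p'],x['centre'],ray(c,*x['centre'],.178,True)) for x in d[:1]])
cv2.imwrite('pics/w6z.png',cv2.resize(c['pixels'][60:260,150:420,::-1],(800,593),interpolation=cv2.INTER_CUBIC))
E
```

```text
t 10.0 tcp [0.4445 0.0154 0.2275] yawY -101.17 tilt [ 0.056  0.034 -0.998] j [ 22.6   0.9 -22.5  -0.7 -62.9  56.5] F [-0.51  0.48  1.05] M [-0.18  0.23  0.06] w 0.448
pred head [247.59393005 108.85831306]
[(0.69, [248.3, 106.3], array([0.53207662, 0.02223877, 0.178     ]))]
```

View pics/w6z.png

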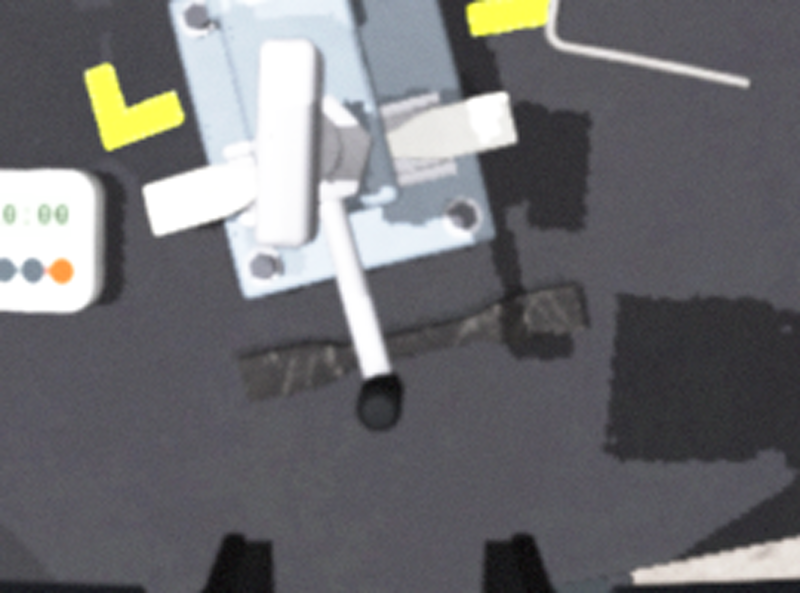

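{"name": "apply_moves", "arguments": {"xyz": [[0,-0.008,-0.028],[0,-0.008,-0.028],[0,-0.008,-0.027],[0,0,0],[0,0,0]], "twist": [0,0,0,0,0], "claw": [0.45,0.45,0.45,0.45,0.45]}}

```text
time_s: 10.6
tcp_pos: [0.5262, 0.022, 0.2202]
ee_rot: [[0.034, -0.195, -0.98], [0.03, -0.98, 0.196], [-0.999, -0.036, -0.027]]
wrist_force: [-0.5, -0.2, 0.6]
gripper_width: 0.447
```

```bash
python3 st.py; python3 - <<'E'
from h import *
c=snap('wrist','w7.png'); s=r.sense();R=np.array(s['ee_rot']);t=np.array(s['tcp_pos'])
print('pred head',proj(c,[.53,.0225,.183],1))
c=snap('side','s7.png')
cv2.imwrite('pics/s7z.png',cv2.resize(c['pixels'][120:280,210:370,::-1],(600,600),interpolation=cv2.INTER_CUBIC))
f=lambda p:((proj(c,p)-[210,120])*3.75).round(0)
for x in (.014,0,-.02): print(x,f(t+R@[x,.0195,0]),f(t+R@[x,-.0195,0]))
print(f([.53,.0225,.183]))
E
```

```text
t 10.6 tcp [0.5262 0.022  0.2202] yawY -101.25 tilt [ 0.034  0.03  -0.999] j [ 19.4  10.5 -12.5  -1.1 -64.7  59.7] F [-0.52 -0.16  0.57] M [-0.13  0.24  0.02] w 0.447
pred head [277.96225496 217.50625381]
0.014 [254. 249.] [251. 219.]
0 [254. 234.] [250. 203.]
-0.02 [253. 212.] [250. 181.]
[256. 258.]
```

View pics/w7.png

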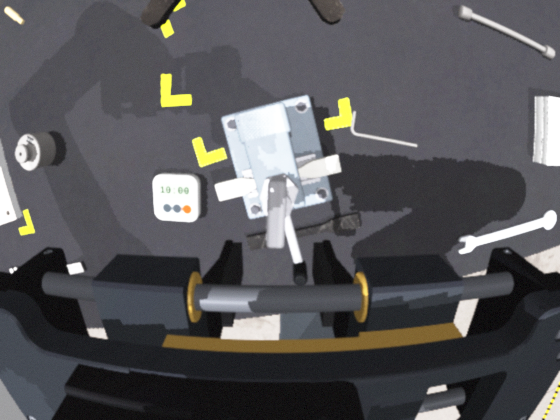

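View pics/s7z.png

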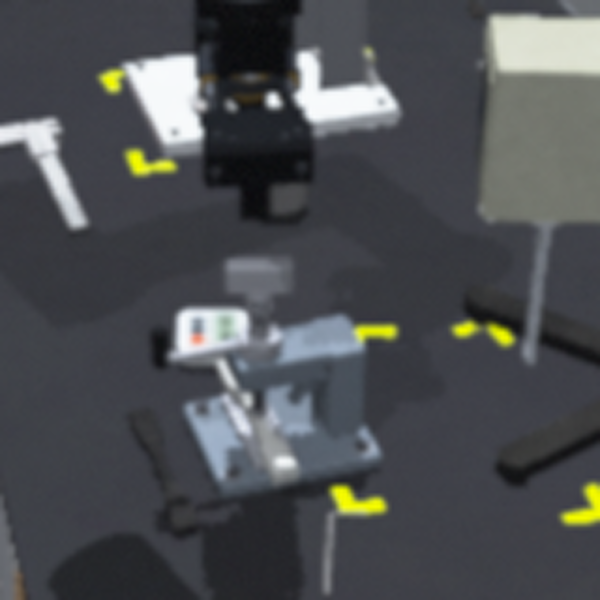

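{"name": "apply_moves", "arguments": {"xyz": [[0.02,0,-0.002],[0.02,0,0],[0.015,0,0],[0,0,0]], "twist": [0,0,0,0], "claw": [0.45,0.45,0.45,0.45]}}

```text
time_s: 11.1
tcp_pos: [0.5266, 0.023, 0.1648]
ee_rot: [[0.035, -0.194, -0.98], [0.03, -0.98, 0.195], [-0.999, -0.036, -0.029]]
wrist_force: [0.1, 0.0, -0.7]
gripper_width: 0.446
```

```bash
python3 st.py; python3 - <<'E'
from h import *
c=snap('wrist','w8.png'); s=r.sense();R=np.array(s['ee_rot']);t=np.array(s['tcp_pos'])
cv2.imwrite('pics/w8z.png',cv2.resize(c['pixels'][160:320,170:390,::-1],(800,582),interpolation=cv2.INTER_CUBIC))
print('pred head',proj(c,[.53,.0225,.183],1))
c=snap('side','s8.png')
cv2.imwrite('pics/s8z.png',cv2.resize(c['pixels'][120:280,210:370,::-1],(600,600),interpolation=cv2.INTER_CUBIC))
f=lambda p:((proj(c,p)-[210,120])*3.75).round(0)
for x in (.014,0,-.02): print(x,f(t+R@[x,.0195,0]),f(t+R@[x,-.0195,0]))
E
```

```text
t 11.1 tcp [0.5266 0.023  0.1648] yawY -101.18 tilt [ 0.035  0.03  -0.999] j [ 19.5  13.1 -17.4  -1.1 -57.   59.9] F [ 0.08  0.02 -0.74] M [-0.14  0.28 -0.02] w 0.446
pred head [276.53032015 248.24381227]
0.014 [255. 307.] [252. 276.]
0 [255. 292.] [251. 261.]
-0.02 [254. 271.] [251. 240.]
```

View pics/w8z.png

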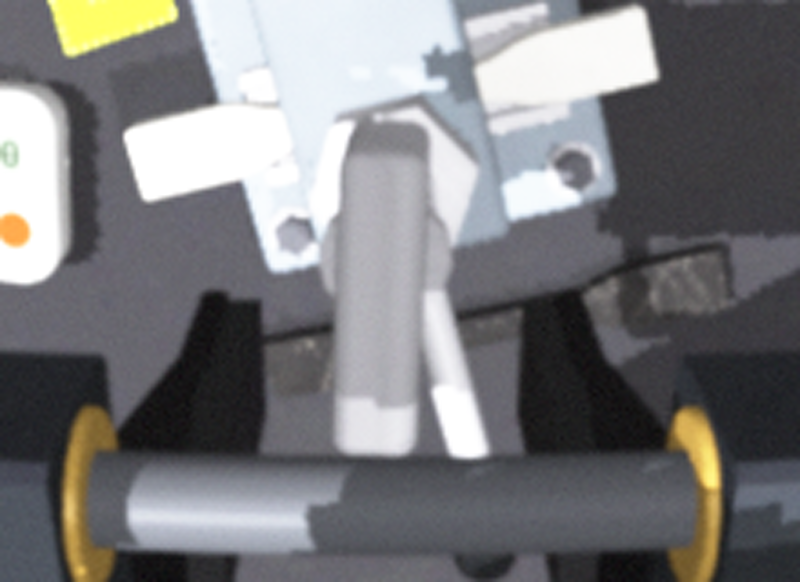

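View pics/s8z.png

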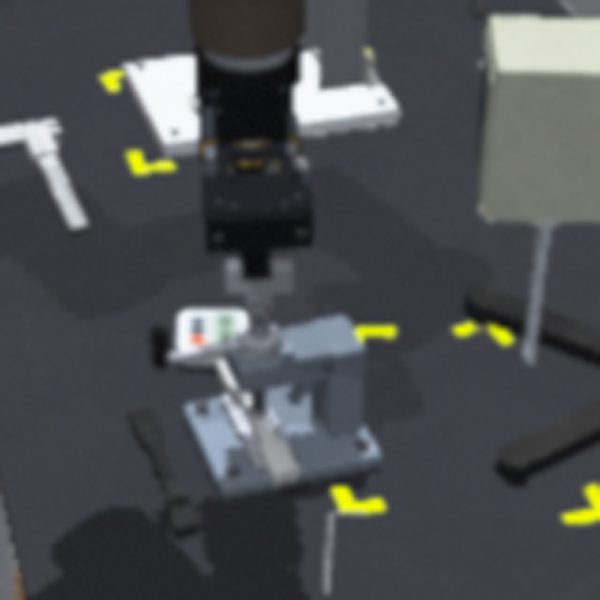

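{"name": "apply_moves", "arguments": {"xyz": [[0.008,-0.001,-0.003],[0.009,0,0],[0,0,0]], "twist": [0,0,0], "claw": [0.45,0.45,0.45]}}

```text
time_s: 11.5
tcp_pos: [0.5337, 0.0246, 0.1518]
ee_rot: [[0.045, -0.192, -0.98], [0.032, -0.98, 0.194], [-0.998, -0.04, -0.038]]
wrist_force: [-0.7, -0.0, 0.1]
gripper_width: 0.448
```

{"name": "apply_moves", "arguments": {"xyz": [[0,0,0],[0,0,0],[0,0,0]], "twist": [0,0,0], "claw": [0.3,0.2,0.1]}}

```text
time_s: 11.8
tcp_pos: [0.5341, 0.0246, 0.1522]
ee_rot: [[0.046, -0.192, -0.98], [0.032, -0.981, 0.194], [-0.998, -0.04, -0.039]]
wrist_force: [0.1, 0.5, -0.2]
gripper_width: 0.258
```

{"name": "apply_moves", "arguments": {"xyz": [[0,0,0],[0,0,0],[0,0,0]], "twist": [0,0,0], "claw": [0,0,0]}}

```text
time_s: 12.1
tcp_pos: [0.5342, 0.0241, 0.1524]
ee_rot: [[0.046, -0.192, -0.98], [0.031, -0.981, 0.194], [-0.998, -0.039, -0.039]]
wrist_force: [-0.1, -0.1, -0.5]
gripper_width: 0.158
```

```bash
python3 st.py; python3 - <<'E'
from h import *
c=snap('wrist','w9.png'); 
cv2.imwrite('pics/w9z.png',cv2.resize(c['pixels'][160:320,170:390,::-1],(800,582),interpolation=cv2.INTER_CUBIC))
c=snap('side','s9.png')
cv2.imwrite('pics/s9z.png',cv2.resize(c['pixels'][120:280,210:370,::-1],(600,600),interpolation=cv2.INTER_CUBIC))
E
```

```text
t 12.1 tcp [0.5342 0.0241 0.1524] yawY -101.11 tilt [ 0.046  0.031 -0.998] j [ 19.4  14.2 -18.   -1.  -54.7  60. ] F [-0.07 -0.08 -0.52] M [-0.1   0.23  0.01] w 0.158
```

View pics/w9z.png

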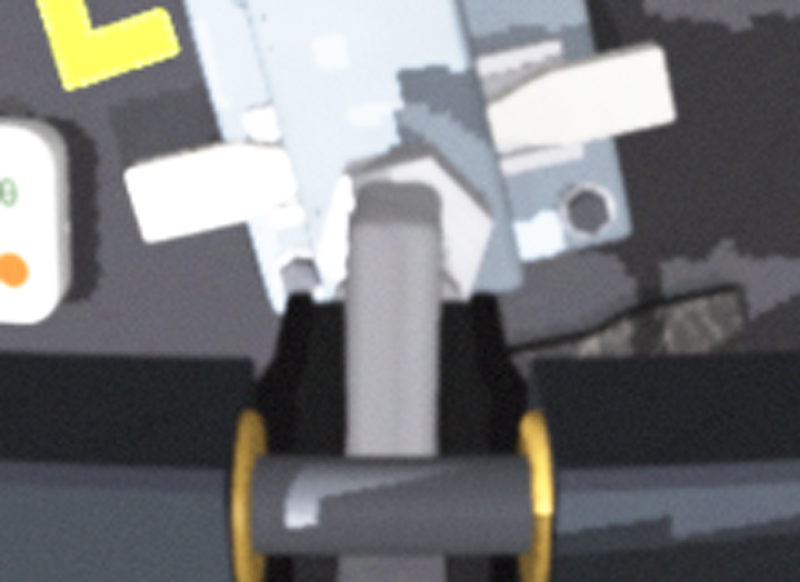

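View pics/s9z.png

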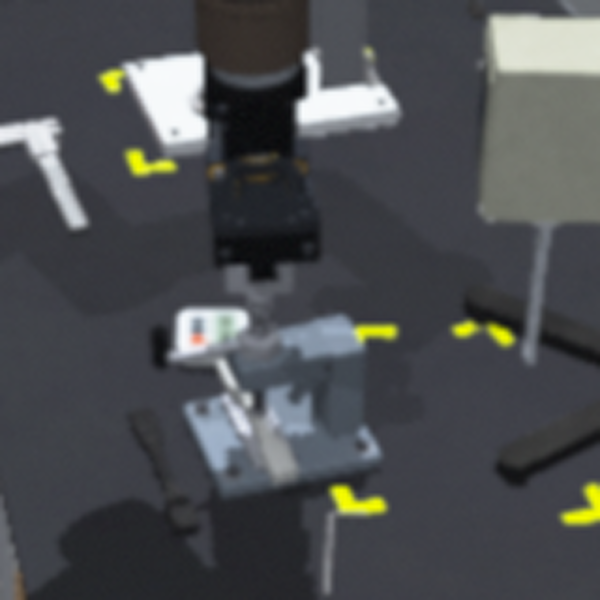

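{"name": "apply_moves", "arguments": {"xyz": [[0,0,0],[0,0,0],[0.002,0,0.003],[0,0,0],[0,0,0],[0,0,0],[0,0,0]], "twist": [0,0,0,0,0,0,0], "claw": [0.3,0.3,0.3,0.2,0.1,0,0]}}

```text
time_s: 12.9
tcp_pos: [0.531, 0.0248, 0.1504]
ee_rot: [[0.046, -0.192, -0.98], [0.031, -0.981, 0.194], [-0.998, -0.039, -0.039]]
wrist_force: [0.4, -0.1, 0.8]
gripper_width: 0.158
```

{"name": "apply_moves", "arguments": {"xyz": [[0,0,0],[0,0,0],[0,0,0]], "twist": [0,0,0], "claw": [0,0,0]}}

```text
time_s: 13.2
tcp_pos: [0.531, 0.0248, 0.1504]
ee_rot: [[0.046, -0.192, -0.98], [0.031, -0.981, 0.194], [-0.998, -0.039, -0.039]]
wrist_force: [-0.2, -0.4, -0.4]
gripper_width: 0.158
```

```bash
python3 st.py
```

```text
t 13.2 tcp [0.531  0.0248 0.1504] yawY -101.1 tilt [ 0.046  0.031 -0.998] j [ 19.7  14.  -18.6  -1.  -54.3  59.7] F [-0.24 -0.43 -0.38] M [-0.53  0.19 -0.02] w 0.158
```

{"name": "apply_moves", "arguments": {"xyz": [[0,0,0],[0,0,0]], "twist": [3,3], "claw": [0,0]}}

```text
time_s: 13.4
tcp_pos: [0.531, 0.0249, 0.1503]
ee_rot: [[0.046, -0.296, -0.954], [0.031, -0.954, 0.298], [-0.998, -0.043, -0.035]]
wrist_force: [-0.1, -0.0, -0.3]
gripper_width: 0.155
```

```bash
python3 st.py
```

```text
t 13.4 tcp [0.531  0.0249 0.1503] yawY -107.25 tilt [ 0.046  0.031 -0.998] j [ 19.7  14.  -18.6  -1.  -54.3  53.6] F [-0.13 -0.04 -0.29] M [-0.43  0.23  0.04] w 0.155
```

{"name": "apply_moves", "arguments": {"xyz": [[0,0,0],[0,0,0],[0,0,0],[0,0,0]], "twist": [4,4,4,4], "claw": [0,0,0,0]}}

```text
time_s: 13.8
tcp_pos: [0.5312, 0.0253, 0.1504]
ee_rot: [[0.046, -0.555, -0.83], [0.031, -0.83, 0.557], [-0.998, -0.051, -0.021]]
wrist_force: [0.4, -0.2, -0.6]
gripper_width: 0.157
```

```bash
python3 st.py
```

```text
t 13.8 tcp [0.5312 0.0253 0.1504] yawY -123.77 tilt [ 0.046  0.031 -0.998] j [ 19.7  14.  -18.6  -0.9 -54.3  37. ] F [ 0.37 -0.16 -0.58] M [-0.49  0.19  0.06] w 0.157
```

{"name": "apply_moves", "arguments": {"xyz": [[0,0,0],[0,0,0]], "twist": [4,4], "claw": [0,0]}}

```text
time_s: 14.0
tcp_pos: [0.5313, 0.0254, 0.1504]
ee_rot: [[0.046, -0.669, -0.742], [0.03, -0.742, 0.67], [-0.998, -0.053, -0.014]]
wrist_force: [-0.2, -0.6, 0.2]
gripper_width: 0.152
```

```bash
python3 st.py;python3 - <<'E'
from h import *
c=snap('side','s10.png')
cv2.imwrite('pics/s10z.png',cv2.resize(c['pixels'][120:280,210:370,::-1],(600,600),interpolation=cv2.INTER_CUBIC))
c=snap('wrist','w10.png')
E
```

```text
t 14.0 tcp [0.5313 0.0254 0.1504] yawY -132.04 tilt [ 0.046  0.03  -0.998] j [ 19.7  14.1 -18.6  -0.9 -54.3  28.7] F [-0.18 -0.61  0.23] M [-0.51  0.14  0.12] w 0.152
```

View pics/w10.png

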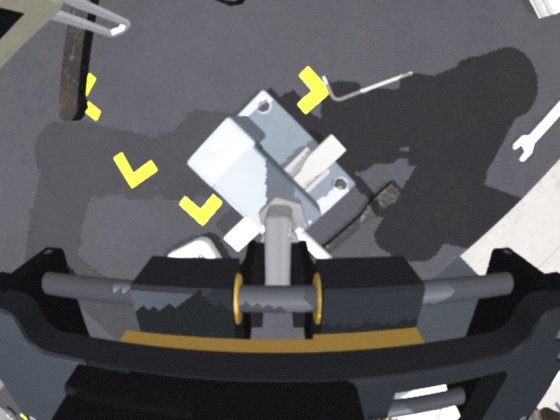

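View pics/s10z.png

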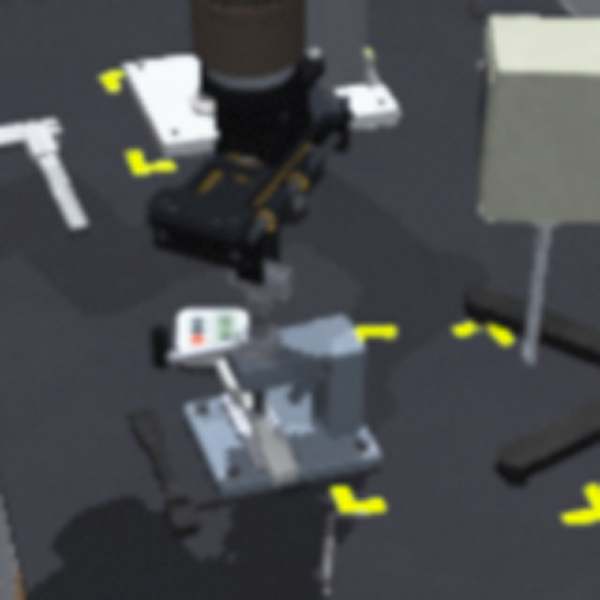

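{"name": "apply_moves", "arguments": {"xyz": [[0,0,0],[0,0,0]], "twist": [3,3], "claw": [0,0]}}

```text
time_s: 14.3
tcp_pos: [0.5314, 0.0255, 0.1504]
ee_rot: [[0.046, -0.74, -0.671], [0.03, -0.671, 0.741], [-0.998, -0.054, -0.009]]
wrist_force: [-0.9, 1.0, 0.0]
gripper_width: 0.162
```

```bash
cat > m.py <<'E'
from h import *
s=r.sense();R=np.array(s['ee_rot']);
print(round(s['time_s'],2),'yaw',np.degrees(np.arctan2(R[1,1],R[0,1])).round(1),'M',np.round(s['moment'],3),'Mx_tool',(R[:,0]@s['moment']).round(3),'eff6',np.round(s['effort'],3)[-1],'F',np.round(s['wrist_force'],1),'w',round(s['gripper_width'],3))
E
python3 m.py; python3 m.py; python3 -c "
from h import *
for i in range(4):
  imaging.capture('top'); s=r.sense(); print(s['time_s'],np.round(s['moment'],3),np.round(s['effort'],3)[-1])"
```

```text
14.3 yaw -137.8 M [-0.369  0.411  0.084] Mx_tool -0.089 eff6 0.266 F [-0.9  1.   0. ] w 0.162
14.3 yaw -137.8 M [-0.369  0.411  0.084] Mx_tool -0.089 eff6 0.266 F [-0.9  1.   0. ] w 0.162
14.35 [-0.49   0.184  0.03 ] -0.143
14.4 [-0.48   0.225 -0.023] -0.165
14.45 [-0.489  0.145 -0.075] -0.018
14.5 [-0.437  0.214 -0.019] 0.018
```

{"name": "apply_moves", "arguments": {"xyz": [[0,0,0]], "twist": [3], "claw": [0]}}

```text
time_s: 14.6
tcp_pos: [0.5315, 0.0256, 0.1504]
ee_rot: [[0.046, -0.773, -0.633], [0.03, -0.633, 0.774], [-0.998, -0.055, -0.006]]
wrist_force: [0.2, -0.4, -0.3]
gripper_width: 0.154
```

```bash
python3 m.py
```

```text
14.6 yaw -140.7 M [-0.549  0.109  0.012] Mx_tool -0.034 eff6 0.406 F [ 0.2 -0.4 -0.3] w 0.154
```

{"name": "apply_moves", "arguments": {"xyz": [[0,0,0]], "twist": [3], "claw": [0]}}

```text
time_s: 14.7
tcp_pos: [0.5315, 0.0256, 0.1504]
ee_rot: [[0.046, -0.805, -0.592], [0.03, -0.591, 0.806], [-0.998, -0.055, -0.003]]
wrist_force: [0.3, 0.9, -0.3]
gripper_width: 0.158
```

```bash
python3 m.py
```

```text
14.7 yaw -143.7 M [-0.303  0.291  0.036] Mx_tool -0.041 eff6 0.272 F [ 0.3  0.9 -0.3] w 0.158
```

{"name": "apply_moves", "arguments": {"xyz": [[0,0,0],[0,0,0]], "twist": [2,2], "claw": [0,0]}}

```text
time_s: 14.9
tcp_pos: [0.5316, 0.0257, 0.1504]
ee_rot: [[0.046, -0.844, -0.535], [0.03, -0.534, 0.845], [-0.998, -0.055, 0.001]]
wrist_force: [0.8, 0.1, -0.2]
gripper_width: 0.158
```

```bash
python3 m.py
```

```text
14.9 yaw -147.7 M [-0.458  0.199  0.079] Mx_tool -0.095 eff6 0.151 F [ 0.8  0.1 -0.2] w 0.158
```

{"name": "apply_moves", "arguments": {"xyz": [[0,0,0]], "twist": [2], "claw": [0]}}

```text
time_s: 15.0
tcp_pos: [0.5316, 0.0257, 0.1504]
ee_rot: [[0.046, -0.862, -0.506], [0.03, -0.505, 0.863], [-0.998, -0.055, 0.002]]
wrist_force: [0.7, -0.5, -0.0]
gripper_width: 0.16
```

```bash
python3 m.py
```

```text
15.0 yaw -149.6 M [-0.389  0.191  0.036] Mx_tool -0.048 eff6 0.152 F [ 0.7 -0.5 -0. ] w 0.16
```

{"name": "apply_moves", "arguments": {"xyz": [[0,0,0]], "twist": [2], "claw": [0]}}

```text
time_s: 15.1
tcp_pos: [0.5317, 0.0257, 0.1504]
ee_rot: [[0.046, -0.878, -0.476], [0.03, -0.475, 0.88], [-0.998, -0.055, 0.004]]
wrist_force: [1.0, -0.6, -1.1]
gripper_width: 0.152
```

```bash
python3 m.py
```

```text
15.1 yaw -151.6 M [-0.479  0.128  0.039] Mx_tool -0.057 eff6 0.154 F [ 1.  -0.6 -1.1] w 0.152
```

{"name": "apply_moves", "arguments": {"xyz": [[0,0,0]], "twist": [2], "claw": [0]}}

```text
time_s: 15.2
tcp_pos: [0.5317, 0.0257, 0.1504]
ee_rot: [[0.046, -0.894, -0.445], [0.03, -0.444, 0.895], [-0.998, -0.055, 0.006]]
wrist_force: [-0.5, -0.1, -0.5]
gripper_width: 0.156
```

```bash
python3 m.py
```

```text
15.2 yaw -153.6 M [-0.432  0.184  0.037] Mx_tool -0.051 eff6 0.153 F [-0.5 -0.1 -0.5] w 0.156
```

{"name": "apply_moves", "arguments": {"xyz": [[0,0,0]], "twist": [2], "claw": [0]}}

```text
time_s: 15.3
tcp_pos: [0.5318, 0.0258, 0.1504]
ee_rot: [[0.047, -0.909, -0.414], [0.03, -0.413, 0.91], [-0.998, -0.055, 0.008]]
wrist_force: [0.6, 1.0, -0.8]
gripper_width: 0.154
```

```bash
python3 m.py
```

```text
15.3 yaw -155.6 M [-0.392  0.186  0.077] Mx_tool -0.089 eff6 0.155 F [ 0.6  1.  -0.8] w 0.154
```

{"name": "apply_moves", "arguments": {"xyz": [[0,0,0],[0,0,0]], "twist": [2,2], "claw": [0,0]}}

```text
time_s: 15.5
tcp_pos: [0.5319, 0.0258, 0.1504]
ee_rot: [[0.047, -0.935, -0.351], [0.03, -0.349, 0.936], [-0.998, -0.054, 0.012]]
wrist_force: [-0.2, -0.3, 0.4]
gripper_width: 0.158
```

```bash
python3 m.py
```

```text
15.5 yaw -159.5 M [-0.424  0.14  -0.011] Mx_tool -0.005 eff6 0.156 F [-0.2 -0.3  0.4] w 0.158
```

{"name": "apply_moves", "arguments": {"xyz": [[0,0,0],[0,0,0]], "twist": [2,2], "claw": [0,0]}}

```text
time_s: 15.7
tcp_pos: [0.532, 0.0258, 0.1504]
ee_rot: [[0.047, -0.957, -0.285], [0.03, -0.284, 0.958], [-0.998, -0.053, 0.015]]
wrist_force: [0.7, -0.5, -1.2]
gripper_width: 0.157
```

```bash
python3 m.py
```

```text
15.7 yaw -163.5 M [-0.403  0.228  0.033] Mx_tool -0.045 eff6 0.156 F [ 0.7 -0.5 -1.2] w 0.157
```

{"name": "apply_moves", "arguments": {"xyz": [[0,0,0],[0,0,0]], "twist": [2,2], "claw": [0,0]}}

```text
time_s: 15.9
tcp_pos: [0.5321, 0.0259, 0.1504]
ee_rot: [[0.047, -0.975, -0.219], [0.03, -0.217, 0.976], [-0.998, -0.052, 0.019]]
wrist_force: [0.5, 0.1, -0.2]
gripper_width: 0.161
```

```bash
python3 m.py
```

```text
15.9 yaw -167.4 M [-0.345  0.204  0.07 ] Mx_tool -0.08 eff6 0.157 F [ 0.5  0.1 -0.2] w 0.161
```

{"name": "apply_moves", "arguments": {"xyz": [[0,0,0],[0,0,0]], "twist": [2,2], "claw": [0,0]}}

```text
time_s: 16.1
tcp_pos: [0.5322, 0.0259, 0.1504]
ee_rot: [[0.047, -0.987, -0.151], [0.03, -0.15, 0.988], [-0.998, -0.051, 0.022]]
wrist_force: [0.2, -0.3, -0.7]
gripper_width: 0.154
```

```bash
python3 m.py
```

```text
16.1 yaw -171.4 M [-0.426  0.161  0.122] Mx_tool -0.137 eff6 0.113 F [ 0.2 -0.3 -0.7] w 0.154
```

{"name": "apply_moves", "arguments": {"xyz": [[0,0,0]], "twist": [2], "claw": [0]}}

```text
time_s: 16.2
tcp_pos: [0.5322, 0.0259, 0.1504]
ee_rot: [[0.047, -0.992, -0.117], [0.03, -0.116, 0.993], [-0.998, -0.05, 0.024]]
wrist_force: [-0.1, -0.9, -0.4]
gripper_width: 0.154
```

```bash
python3 m.py
```

```text
16.2 yaw -173.3 M [-0.421  0.17   0.138] Mx_tool -0.152 eff6 0.079 F [-0.1 -0.9 -0.4] w 0.154
```

{"name": "apply_moves", "arguments": {"xyz": [[0,0,0]], "twist": [2], "claw": [0]}}

```text
time_s: 16.3
tcp_pos: [0.5323, 0.0259, 0.1504]
ee_rot: [[0.047, -0.995, -0.083], [0.03, -0.082, 0.996], [-0.998, -0.05, 0.026]]
wrist_force: [1.6, -0.5, -0.3]
gripper_width: 0.155
```

```bash
python3 m.py
```

```text
16.3 yaw -175.3 M [-0.412  0.129  0.13 ] Mx_tool -0.145 eff6 0.04 F [ 1.6 -0.5 -0.3] w 0.155
```

```bash
python3 -c "
from h import *
for i in range(6):
  imaging.capture('side'); s=r.sense(); print(s['time_s'],np.round(s['moment'],3),np.round(s['effort'],3)[-1],np.round(s['joints'][-1],2))"
```

```text
16.35 [-0.373  0.162  0.087] -0.237 -14.62
16.4 [-0.456  0.139  0.153] -0.246 -14.51
16.45 [-0.399  0.202  0.132] -0.149 -14.5
16.5 [-0.434  0.099  0.175] -0.126 -14.51
16.55 [-0.436  0.063  0.112] -0.126 -14.53
16.6 [-0.39   0.179  0.062] -0.13 -14.55
```

{"name": "apply_moves", "arguments": {"xyz": [[0,0,0],[0,0,0],[0,0,0],[0,0,0],[-0.02,0,0],[-0.03,0,0],[-0.03,0,0]], "twist": [0,0,0,0,0,0,0], "claw": [0.2,0.3,0.45,0.45,0.45,0.45,0.45]}}

```text
time_s: 17.3
tcp_pos: [0.5252, 0.0234, 0.2275]
ee_rot: [[0.036, -0.996, -0.082], [0.029, -0.081, 0.996], [-0.999, -0.038, 0.026]]
wrist_force: [1.4, 0.2, -0.2]
gripper_width: 0.445
```

```bash
python3 st.py;python3 - <<'E'
from h import *
c=snap('side','s11.png')
cv2.imwrite('pics/s11z.png',cv2.resize(c['pixels'][160:270,210:340,::-1],(709,600),interpolation=cv2.INTER_CUBIC))
c=snap('wrist','w11.png')
E
```

```text
t 17.3 tcp [0.5252 0.0234 0.2275] yawY -175.34 tilt [ 0.036  0.029 -0.999] j [ 19.7  10.  -12.   -1.  -65.5 -14.6] F [ 1.45  0.17 -0.16] M [-0.02  0.11 -0.05] w 0.445
```

View pics/s11z.png

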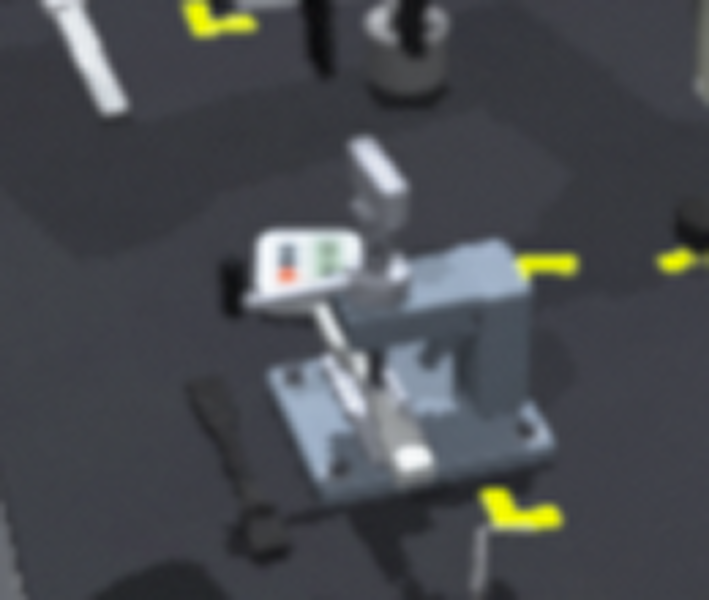

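View pics/w11.png

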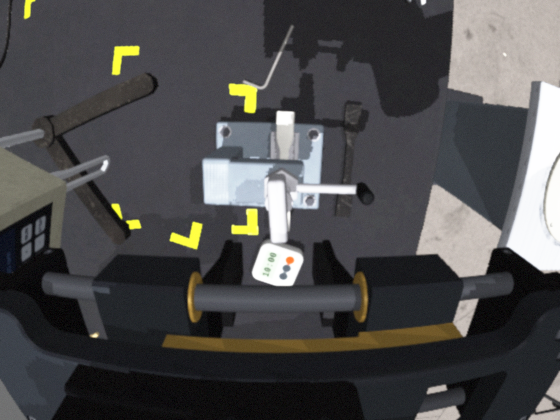

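{"name": "apply_moves", "arguments": {"xyz": [[0,0,0],[0,0,0],[0,0,0],[0,0,0],[0,0,0],[0,0,0],[0,0,0],[0,0,0],[0,0,0],[0,0,0]], "twist": [-8,-8,-8,-8,-8,-8,-8,-8,-7,0], "claw": [0.45,0.45,0.45,0.45,0.45,0.45,0.45,0.45,0.45,0.45]}}

```text
time_s: 18.4
tcp_pos: [0.5258, 0.0245, 0.2273]
ee_rot: [[0.042, -0.198, -0.979], [0.034, -0.979, 0.199], [-0.999, -0.042, -0.034]]
wrist_force: [0.3, 0.3, -0.3]
gripper_width: 0.45
```

```bash
python3 st.py;python3 - <<'E'
from h import *
c=snap('wrist','w12.png'); print(proj(c,[.450,.018,.139],1))
cv2.imwrite('pics/w12z.png',cv2.resize(c['pixels'][140:300,190:410,::-1],(800,582),interpolation=cv2.INTER_CUBIC))
E
```

```text
t 18.4 tcp [0.5258 0.0245 0.2273] yawY -101.41 tilt [ 0.042  0.034 -0.999] j [ 19.7   9.9 -12.2  -1.1 -65.1  59.3] F [ 0.29  0.32 -0.3 ] M [-0.11  0.22 -0.06] w 0.45
[303.85657811 278.1621275 ]
```

View pics/w12z.png

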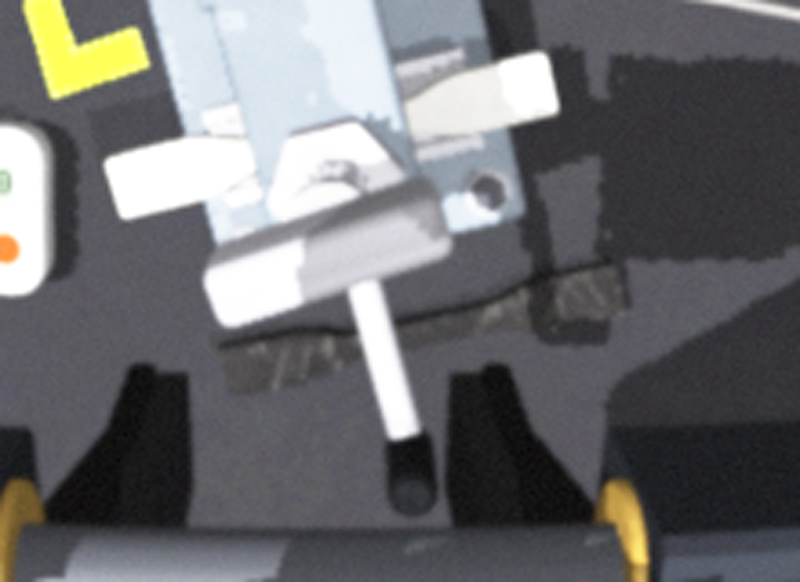

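{"name": "apply_moves", "arguments": {"xyz": [[0,0.008,0.026],[0,0.009,0.025],[0,0.009,0.025],[0.03,0,0],[0.03,0,0],[0,0,0]], "twist": [1,1,1,0,0,0], "claw": [0.45,0.45,0.45,0.45,0.45,0.45]}}

```text
time_s: 19.05
tcp_pos: [0.4457, 0.0178, 0.1617]
ee_rot: [[0.044, -0.27, -0.962], [0.035, -0.962, 0.271], [-0.998, -0.046, -0.033]]
wrist_force: [-0.4, 0.8, -0.1]
gripper_width: 0.451
```

```bash
python3 st.py;python3 - <<'E'
from h import *
c=snap('wrist','w13.png'); print(proj(c,[.450,.018,.139],1))
cv2.imwrite('pics/w13z.png',cv2.resize(c['pixels'][130:290,170:390,::-1],(800,582),interpolation=cv2.INTER_CUBIC))
E
```

```text
t 19.05 tcp [0.4457 0.0178 0.1617] yawY -105.67 tilt [ 0.044  0.035 -0.998] j [ 22.6   5.  -28.1  -1.1 -53.8  52.4] F [-0.42  0.78 -0.11] M [-0.23  0.26 -0.03] w 0.451
[277.40239936 223.59734275]
```

View pics/w13z.png

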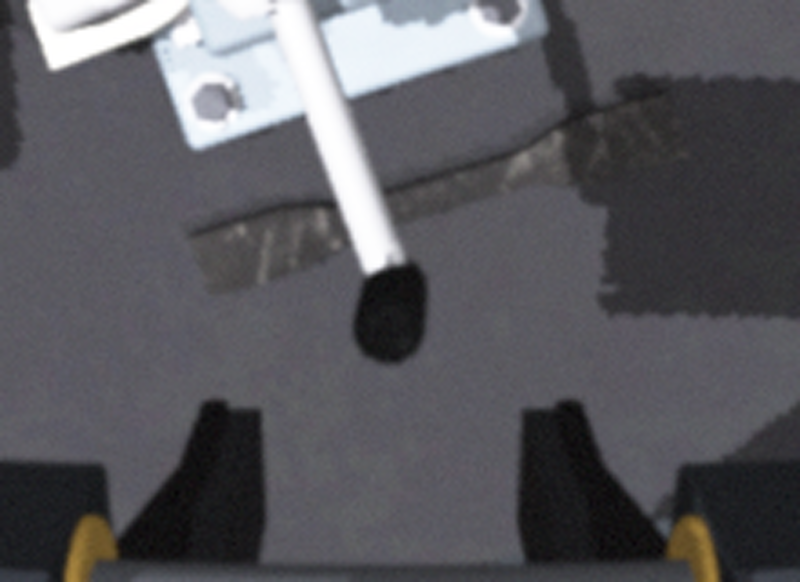

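{"name": "apply_moves", "arguments": {"xyz": [[0.02,0,-0.002],[0.02,0,-0.001],[0.012,0,0],[0,0,0]], "twist": [0,0,0,0], "claw": [0.45,0.45,0.45,0.45]}}

```text
time_s: 19.5
tcp_pos: [0.4594, 0.0205, 0.1172]
ee_rot: [[0.06, -0.271, -0.961], [0.038, -0.961, 0.274], [-0.997, -0.053, -0.048]]
wrist_force: [0.2, 0.1, 0.4]
gripper_width: 0.449
```

```bash
python3 st.py;python3 - <<'E'
from h import *
c=snap('wrist','w14.png'); print(proj(c,[.450,.018,.139],1))
cv2.imwrite('pics/w14z.png',cv2.resize(c['pixels'][130:290,170:390,::-1],(800,582),interpolation=cv2.INTER_CUBIC))
E
```

```text
t 19.5 tcp [0.4594 0.0205 0.1172] yawY -105.77 tilt [ 0.06   0.038 -0.997] j [ 22.4   9.  -31.   -1.  -46.   52.4] F [0.21 0.13 0.41] M [-0.12  0.29 -0.01] w 0.449
[284.76431691 269.13803721]
```

View pics/w14z.png

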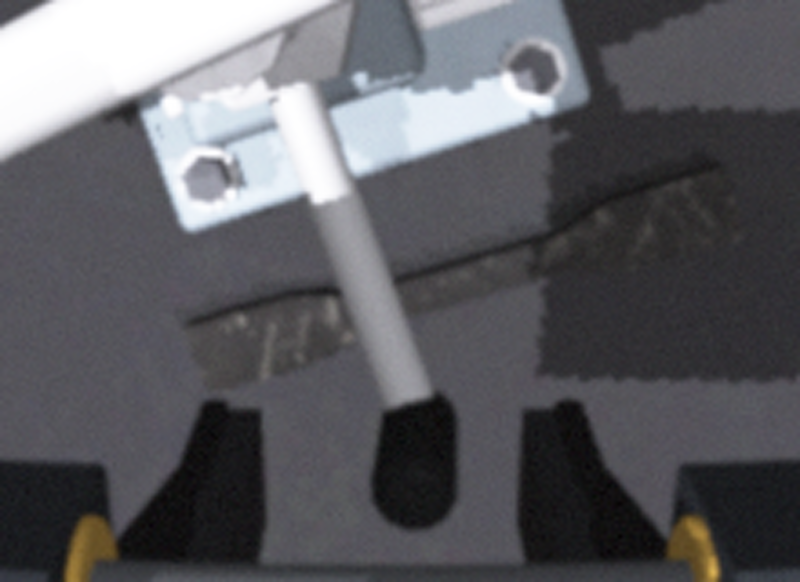

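{"name": "apply_moves", "arguments": {"xyz": [[0.005,0,0.005],[0.004,-0.003,0.003],[0,-0.003,0]], "twist": [0,0,0], "claw": [0.45,0.45,0.45]}}

```text
time_s: 19.85
tcp_pos: [0.4566, 0.03, 0.1118]
ee_rot: [[0.068, -0.272, -0.96], [0.04, -0.961, 0.275], [-0.997, -0.057, -0.055]]
wrist_force: [-0.1, -0.1, 0.2]
gripper_width: 0.45
```

{"name": "apply_moves", "arguments": {"xyz": [[0,-0.002,0],[0,-0.002,0]], "twist": [0,0], "claw": [0.45,0.45]}}

```text
time_s: 20.05
tcp_pos: [0.4568, 0.0328, 0.1123]
ee_rot: [[0.066, -0.27, -0.96], [0.037, -0.961, 0.273], [-0.997, -0.053, -0.054]]
wrist_force: [1.4, -7.0, -1.9]
gripper_width: 0.452
```

{"name": "apply_moves", "arguments": {"xyz": [[0,-0.002,0],[0,-0.002,0]], "twist": [0,0], "claw": [0.45,0.45]}}

```text
time_s: 20.25
tcp_pos: [0.4564, 0.0342, 0.1121]
ee_rot: [[0.062, -0.27, -0.961], [0.032, -0.962, 0.272], [-0.998, -0.047, -0.051]]
wrist_force: [1.3, -5.5, -1.6]
gripper_width: 0.45
```

{"name": "apply_moves", "arguments": {"xyz": [[0,-0.004,0.001],[0,-0.004,0.001],[0,-0.004,0.001]], "twist": [0,0,0], "claw": [0.45,0.45,0.45]}}

```text
time_s: 20.55
tcp_pos: [0.4555, 0.0425, 0.112]
ee_rot: [[0.058, -0.269, -0.961], [0.023, -0.962, 0.271], [-0.998, -0.038, -0.05]]
wrist_force: [3.0, -7.9, -2.3]
gripper_width: 0.452
```

{"name": "apply_moves", "arguments": {"xyz": [[0,-0.004,0.001],[0,-0.004,0.001]], "twist": [0,0], "claw": [0.45,0.45]}}

```text
time_s: 20.75
tcp_pos: [0.4552, 0.0481, 0.112]
ee_rot: [[0.056, -0.268, -0.962], [0.017, -0.963, 0.27], [-0.998, -0.032, -0.049]]
wrist_force: [1.8, -6.3, -1.7]
gripper_width: 0.452
```

{"name": "apply_moves", "arguments": {"xyz": [[0,-0.004,0.001],[0,-0.004,0.001]], "twist": [0,0], "claw": [0.45,0.45]}}

```text
time_s: 20.95
tcp_pos: [0.4549, 0.0536, 0.112]
ee_rot: [[0.053, -0.267, -0.962], [0.011, -0.963, 0.268], [-0.999, -0.025, -0.049]]
wrist_force: [3.0, -7.0, -1.2]
gripper_width: 0.45
```

{"name": "apply_moves", "arguments": {"xyz": [[0,-0.003,0]], "twist": [0], "claw": [0.45]}}

```text
time_s: 21.05
tcp_pos: [0.4552, 0.0551, 0.112]
ee_rot: [[0.052, -0.267, -0.962], [0.008, -0.963, 0.268], [-0.999, -0.022, -0.048]]
wrist_force: [0.7, -6.7, -1.0]
gripper_width: 0.453
```

{"name": "apply_moves", "arguments": {"xyz": [[0,-0.003,0]], "twist": [0], "claw": [0.45]}}

```text
time_s: 21.15
tcp_pos: [0.4553, 0.0565, 0.1119]
ee_rot: [[0.05, -0.267, -0.962], [0.005, -0.964, 0.267], [-0.999, -0.018, -0.047]]
wrist_force: [2.4, -7.8, -1.2]
gripper_width: 0.452
```

{"name": "apply_moves", "arguments": {"xyz": [[0,-0.003,0]], "twist": [0], "claw": [0.45]}}

```text
time_s: 21.25
tcp_pos: [0.4555, 0.0578, 0.1118]
ee_rot: [[0.048, -0.266, -0.963], [0.002, -0.964, 0.267], [-0.999, -0.014, -0.045]]
wrist_force: [1.4, -8.1, -0.7]
gripper_width: 0.453
```

{"name": "apply_moves", "arguments": {"xyz": [[0,-0.003,0]], "twist": [0], "claw": [0.45]}}

```text
time_s: 21.35
tcp_pos: [0.4556, 0.059, 0.1117]
ee_rot: [[0.045, -0.266, -0.963], [-0.002, -0.964, 0.266], [-0.999, -0.01, -0.044]]
wrist_force: [1.3, -8.6, -1.6]
gripper_width: 0.453
```

{"name": "apply_moves", "arguments": {"xyz": [[0,-0.003,0]], "twist": [0], "claw": [0.45]}}

```text
time_s: 21.45
tcp_pos: [0.4557, 0.0599, 0.1116]
ee_rot: [[0.043, -0.266, -0.963], [-0.006, -0.964, 0.266], [-0.999, -0.005, -0.043]]
wrist_force: [1.9, -10.1, -1.7]
gripper_width: 0.45
```

{"name": "apply_moves", "arguments": {"xyz": [[0,-0.003,0]], "twist": [0], "claw": [0.45]}}

```text
time_s: 21.55
tcp_pos: [0.4557, 0.0603, 0.1115]
ee_rot: [[0.04, -0.265, -0.963], [-0.012, -0.964, 0.265], [-0.999, 0.0, -0.042]]
wrist_force: [3.8, -11.7, -2.0]
gripper_width: 0.452
```

{"name": "apply_moves", "arguments": {"xyz": [[0,-0.003,0]], "twist": [0], "claw": [0.45]}}

```text
time_s: 21.65
tcp_pos: [0.4556, 0.0605, 0.1114]
ee_rot: [[0.037, -0.264, -0.964], [-0.017, -0.964, 0.264], [-0.999, 0.007, -0.041]]
wrist_force: [3.4, -12.9, -1.2]
gripper_width: 0.451
```

{"name": "apply_moves", "arguments": {"xyz": [[0,-0.003,0]], "twist": [0], "claw": [0.45]}}

```text
time_s: 21.75
tcp_pos: [0.4556, 0.0605, 0.1113]
ee_rot: [[0.034, -0.264, -0.964], [-0.023, -0.964, 0.263], [-0.999, 0.013, -0.039]]
wrist_force: [3.2, -11.9, -1.8]
gripper_width: 0.445
```

{"name": "apply_moves", "arguments": {"xyz": [[0,-0.0035,0]], "twist": [0], "claw": [0.45]}}

```text
time_s: 21.85
tcp_pos: [0.4555, 0.0607, 0.1111]
ee_rot: [[0.031, -0.263, -0.964], [-0.029, -0.965, 0.262], [-0.999, 0.02, -0.038]]
wrist_force: [3.0, -13.3, -1.7]
gripper_width: 0.45
```

{"name": "apply_moves", "arguments": {"xyz": [[0,-0.004,0]], "twist": [0], "claw": [0.45]}}

```text
time_s: 21.95
tcp_pos: [0.4555, 0.0611, 0.111]
ee_rot: [[0.027, -0.262, -0.965], [-0.037, -0.965, 0.261], [-0.999, 0.028, -0.036]]
wrist_force: [4.4, -15.0, -0.1]
gripper_width: 0.449
```

{"name": "apply_moves", "arguments": {"xyz": [[0,-0.004,0]], "twist": [0], "claw": [0.45]}}

```text
time_s: 22.05
tcp_pos: [0.4555, 0.0611, 0.1108]
ee_rot: [[0.023, -0.262, -0.965], [-0.044, -0.964, 0.26], [-0.999, 0.037, -0.034]]
wrist_force: [3.8, -16.0, 0.2]
gripper_width: 0.452
```

{"name": "apply_moves", "arguments": {"xyz": [[0,0.004,0],[0,0.008,0],[0,0,0],[-0.02,0,0],[-0.03,0,0],[-0.03,0,0],[-0.03,0,0],[0,0,0]], "twist": [0,0,0,0,0,0,0,0], "claw": [0.45,0.45,0.45,0.45,0.45,0.45,0.45,0.45]}}

```text
time_s: 22.85
tcp_pos: [0.4499, 0.055, 0.226]
ee_rot: [[0.025, -0.262, -0.965], [-0.042, -0.964, 0.261], [-0.999, 0.034, -0.035]]
wrist_force: [-0.1, 0.9, 0.5]
gripper_width: 0.451
```

```bash
python3 st.py;python3 - <<'E'
from h import *
c=snap('wrist','w15.png')
cv2.imwrite('pics/w15z.png',cv2.resize(c['pixels'][60:260,150:420,::-1],(800,593),interpolation=cv2.INTER_CUBIC))
for z in ((.4530,.0402),(.455,.0475)): print(((proj(c,[*z,.139],1)-[150,60])/[.3375,.3371]).round())
c=snap('side','s15.png')
cv2.imwrite('pics/s15z.png',cv2.resize(c['pixels'][160:270,210:340,::-1],(709,600),interpolation=cv2.INTER_CUBIC))
E
```

```text
t 22.85 tcp [0.4499 0.055  0.226 ] yawY -105.21 tilt [ 0.025 -0.042 -0.999] j [ 29.8   3.2 -21.7   3.1 -65.1  43.8] F [-0.08  0.88  0.5 ] M [0.11 0.14 0.01] w 0.451
[414. 406.]
[389. 406.]
```

View pics/w15z.png

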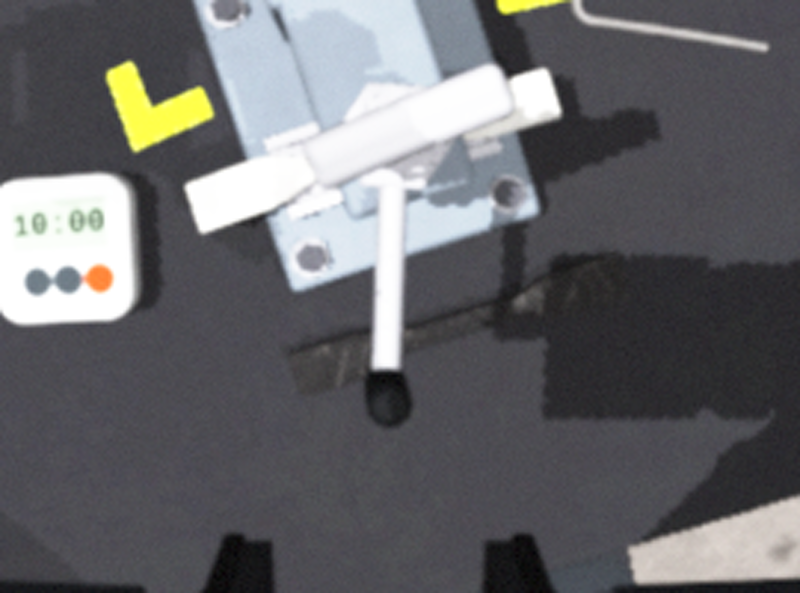

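View pics/s15z.png

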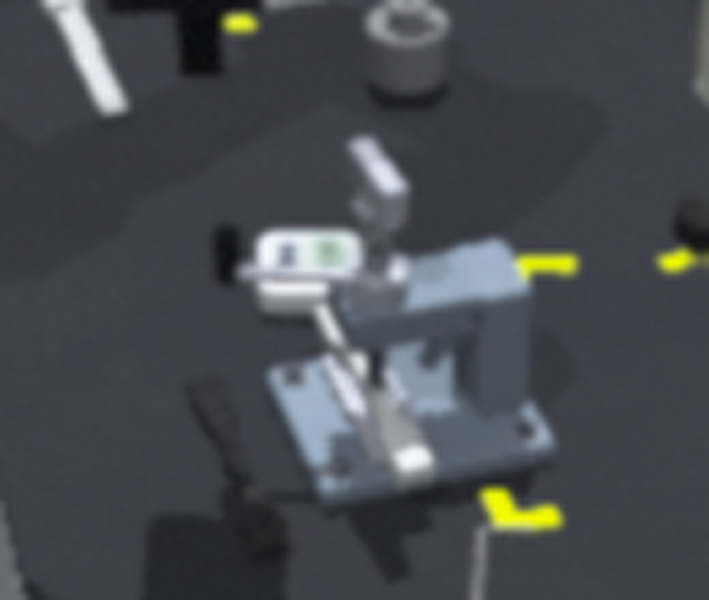

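```bash
python3 -c "
from h import *
print(job.finish_job())"
```

```text
the job is handed in; nothing more can be done
None
```

The stop is set to the bar and the lock nut is tight again, and I handed the job in at about 23 s of the 72 s allowed. No verdict is reported; these are my own checks.

- **Loosening:** I straddled the nut's grip with the open fingers and pushed it about 21 mm anticlockwise. It took about 7 N.
- **Setting the foot:** I gripped the cross-bar head and turned it about 74° clockwise. Contact showed clearly in the last joint's torque and in the wrist moment. At rest the moment held at about 0.12 N m, against roughly zero when free. I read that as 15 to 20 N on the foot while held, springing back to 15 N or less on release.
- **Tightening:** I pushed the grip back clockwise until the push square to the handle reached about 16 N. By then the tool was barely creeping, so I cannot be sure the nut itself was still turning at that reading.

In the last pictures, the handle sits about 7 mm at the grip (about 0.1 rad) farther clockwise than at the start. The bar is in its channel and the gripper is clear of the stop. The things near the stop look unmoved.

**Disagreements:**
- The fingertips turned out about 30 mm higher on the tool than the description says. My first push at the grip went over it without touching, so I lowered the tool to suit.
- The joint torque changed about three times faster with turn than the stated screw stiffness implies. I stopped early because of that.

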